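Knock a jammed bottle of brass tip holders empty

TASK

The orange spares bottle lying in its cradle holds three brass tip holders, and the front one is jammed in its neck. Tip the bottle mouth-down and knock its steel rim against the dark bar on the back edge of the blue tray until all three holders have come out into the tray, then lay the empty bottle back in its cradle the way it lay, mouth the same way, and let go. Leave the other things on the bench alone.

Things in the scene. Friction and masses are not known exactly. Their poses are not given: they have to be found in the camera images.
- bottle: Orange square plastic bottle, 110 mm long, tail closed, lying in the cradle; 0.31 to 0.43 kg full. Origin on its axis, mid thick part. Own -x points to the mouth, +z up. Thick part 40 x 40 mm, x = -36 to +36 mm; black rubber band at x = -13 to +21 mm, 43 mm across: grip here across y with 40 to 60 N; side ribs 3.5 mm proud at both ends of the band stop the fingers if it slips. Neck 28 x 28 mm.
- bottle_mouth (a point): Centre of the bottle's open end face, on its axis, 74 mm from the bottle's origin towards its own -x; same axes. The steel rim here is a 42 x 42 mm flange, 7 mm thick, with an 18 x 18 mm opening in the middle, so the flat lip is 12 mm wide all round.
- jammed: Brass tip holder jammed just inside the mouth: round, 17 mm diameter, 30 mm long, copper ring, 45 g. Origin at its middle, at first 16 to 25 mm inside the mouth face; own -x along its length to the nose. Springs grip it with about 5.6 to 8 N of friction, so tipping alone never frees it; once its rear has passed them, after 14 to 23 mm of travel, it slides out by itself and the loose two follow.
- loose_a: Brass tip holder, round, 14 mm diameter, 28 mm long, 35 g, loose in the bore behind the jammed one. Origin at its middle, own -x axis along its length.
- loose_b: Brass tip holder like loose_a, loose behind it.
- tray: Fixed blue steel catch tray, open on top. Origin on the bench under the middle of its knock bar (its back edge); the tray runs 162 mm from there along its own -x axis (roughly towards the robot) and 160 mm across y (80 mm each side); floor 6 mm thick, side walls 44 mm high, front wall 36 mm high, walls 4 mm thick.
- knock_bar: Fixed dark steel bar on the tray's back edge, 6 mm thick (x), 150 mm long along y, flat top 70 mm above the bench. Origin and axes are those of tray. Knocks of the rim at 0.15 to 0.3 m/s along the bottle's axis, mouth 30 to 45 degrees down, each jolt the jammed holder forward by some millimetres; how many it takes differs each time.
- knock_edge (a point): Middle of the bar's upper outer edge: 3 mm to +x of the tray's origin, 70 mm above the bench; same axes as the tray. This edge runs along y. Bring the bottle from the outer (+x) side, mouth pointing to the tray's -x and down, so that the lower lip of the rim strikes the edge and the opening passes above it.
- tray_floor (a point): Point on the tray's floor, 80 mm from the tray's origin along its -x, 6 mm above the bench; same axes as the tray.
- cradle: Fixed grey cradle, base 100 x 62 x 12 mm, two saddles (8 mm thick, at x = -29 and +29 mm) with rubber tops 35 mm above the bench and outward-leaning cheeks up to 51 mm high (2 to 3 mm play each side at the bottom). Between the saddles 50 mm are open for fingers. Origin under its centre on the bench; the bottle lies along its x axis, mouth to -x.
- cradle_seat (a point): Where the bottle's origin is when it lies in the cradle: above the cradle's centre, 55 mm above the bench; axes of the cradle.
- cradle_mouth_place (a point): Where the bottle's mouth centre is when it lies in the cradle: 74 mm from cradle_seat along the cradle's own -x.
- pipe_stub: Loose steel pipe stub standing on end, 48 mm diameter, 60 mm high; origin under its centre. Leave alone.
- spray_can: Loose green spray can, 52 mm diameter, 150 mm high, standing; origin under its centre. Leave alone.
- jaw_block: Loose dark steel chuck jaw, 70 x 50 x 50 mm; origin under its centre. Leave alone.
- chip_hammer: Loose hammer, 220 mm long, lying on the bench. Leave alone.
There are look-alikes about, which are no part of the job. There is more than one size of the tray; the one meant has the size given above. There is more than one size of the bottle; the job needs the larger.

How it is judged (in metres and radians):
On the way, in this order (a step that is already met when the one before it is completed fails the run):
1. the bottle, tipped mouth-down by 20 degrees or more, has knocked on the bar with at least 4 N while the jammed holder was still in the neck (contact force between bottle and knock_bar above 4 N and angle between bottle's own x axis and vertical below 1.22 rad and x of jammed in the frame of bottle above -0.072 m).
2. all three holders lie in the tray (x of jammed in the frame of tray_floor between -0.082 and 0.08 m and y of jammed in the frame of tray_floor between -0.078 and 0.078 m and z of jammed in the frame of tray_floor between -0.002 and 0.035 m and x of loose_a in the frame of tray_floor between -0.082 and 0.08 m and y of loose_a in the frame of tray_floor between -0.078 and 0.078 m and z of loose_a in the frame of tray_floor between -0.002 and 0.035 m and x of loose_b in the frame of tray_floor between -0.082 and 0.08 m and y of loose_b in the frame of tray_floor between -0.078 and 0.078 m and z of loose_b in the frame of tray_floor between -0.002 and 0.035 m), for 0.2 s.
At the end, for the whole second after the job is handed in: All three holders lie in the tray (their middles inside its walls and under 35 mm above its floor); the bottle lies at rest on the cradle's saddles, its origin and its mouth each within 20 mm of where they belong there and its axis within 7 degrees of the cradle's (all of step 2 and distance between bottle_mouth and cradle_mouth_place below 0.02 m and distance between bottle and cradle_seat below 0.02 m and angle between the x axis of bottle and the x axis of cradle, either way round below 0.12 rad and linear speed of bottle below 0.02 m/s and contact force between bottle and cradle above 1 N); the robot touches nothing.
It fails at once if the pipe stub is shifted by more than 25 mm (distance of pipe_stub from where it was at the start of the episode above 0.025 m).
It fails at once if the green spray can is shifted by more than 25 mm (distance of spray_can from where it was at the start of the episode above 0.025 m).
It fails at once if the steel chuck jaw is shifted by more than 25 mm (distance of jaw_block from where it was at the start of the episode above 0.025 m).
It fails at once if the hammer is shifted by more than 25 mm (distance of chip_hammer from where it was at the start of the episode above 0.025 m).
It also fails if it takes over 58 s, if anything falls off the work surface, if the arm or the gripper's body presses on something with over 40 N, if the wrist force passes 120 N, or if a joint passes its speed limit or range.

ROBOT

A 7-joint arm with a two-finger parallel gripper is mounted at the origin on the work surface. World frame = base frame: x ahead of the robot, y to its left, z up, the work surface at z = 0. Lengths are in m, angles in degrees, forces in N, time in s.
With the tool pointing down it reaches from about 0.425 to 0.975 m from the base axis. Payload 16.7 kg.
Tool frame: the origin (TCP) lies at the very end of the fingers, on their centre line; the grasp point (between the pads) lies 19 mm behind it; z points along the fingers, x is the direction in which the jaws open and shut, and the axes are right-handed (so a half turn about z gives the same grasp; the last joint's range is limited). The gripper opens to 85 mm and grips with 20 to 120 N. Pads are 22 mm wide; open, the fingers measure 114 mm over their backs; the gripper's body (76 mm by 85 mm) begins 54 mm behind the grasp point. The pads swing forward as they close: fully open they stand 13 mm farther back than shut.
Start: joints at [-85.227, 24.414, 4.234, 92.017, -1.954, 63.644, -3.845], TCP at [0.156, 0.657, 0.202] pointing down, gripper open.
Joint ranges: [-163.25, 163.25], [-28.42, 122.38], [-70.27, 78.77], [12.13, 141.07], [-58.53, 238.53], [9.26, 117.41], [-156.51, 156.51]. Speed limits (degrees/s): [108.29, 108.29, 136.94, 136.94, 172.46, 172.46, 172.46].

INTERFACE

Orientations are given as a 3x3 rotation matrix whose columns are the frame's x, y, z axes.
In Python, from plant import manip gives the robot as it stands.
- The arm moves only by the tool arm_command, never from a script. Its argument "deltas" is a list that holds one entry, the list of rows, each a list of 5 numbers: the closure, from 0 (fully open) to 1 (shut), then the shift along the tool's x, y, z each as a share of 25 mm, from -1 to 1, then the turn about the tool's z as a share of 5 degrees, from -1 to 1. A call has 1 to 20 rows; each row shifts and turns the pose as measured when the row begins, along the tool's axes as they then stand; what a row does not reach is not made up. A row lasts 1/10 s, in which the tool goes at most 50 mm and 8.59 degrees, less where a joint would pass 70% of its speed; a pose out of reach is approached as far as the arm can. A call with a number of a shift or a turn outside -1 to 1 is refused whole. A call with a gripper value outside its range is refused whole. The fingers move at their own pace and stop on an object; "squeeze" is the grip in N (left out, the last holds). Time passes only in rows, so rows that do not move let the fingers close. It gives the time, the measured TCP pose, the force and the opening at its end, in the units of the state.
- manip.observe(): the state, without advancing time (a new reading comes with each control period).
- manip.get_image(name): name is "side" or "top" or "wrist"; returns a dict with "image" (420x560x3 uint8, red, green, blue), "K" (3x3 intrinsics, pixels), "world_from_camera" (4x4, takes a point from camera to world coordinates). Camera axes: x right, y up, looking along -z (the intrinsics and any distortion apply to the point x, -y, -z); pixel columns grow to the right and rows downward; lengths in m; the calibration is good to about 2 mm. A picture is of the moment at which its call begins. There is no depth.
- manip.sign_off(): hands the job in, once; it reports no verdict.
The state is a dict: "time_s": time; "q": joint angles; "joint_velocities": joint speeds; "tau": joint torques, N m; "ee_pos": TCP position; "eef_rot": TCP orientation; "ft_force": force on the tool from outside, world axes, zero at the start; "wrist_torque": the same for the moment, N m; "grip_width": opening from 0.0 (shut) to 1.0 (fully open).
Only numpy, scipy, OpenCV 4.12 (cv2) and the standard library are available. Lean on these libraries where they do the work, as an engineer would, in place of code of your own. Each camera call takes 0.05 s, during which the arm holds its last target.

## Working session

There is one attempt and no reset: what is moved stays moved. The work goes in short steps, Python scripts to look and compute and a tool call to move; the robot and the scene stay as the last step left them, time stands still between calls to the robot, and variables do not carry over. Pictures are saved under pics/ and viewed, and the job is handed in when it is done.

Besides the shell and the picture viewer there is one more tool, called after "Request:" as name(argument=value, ...) on one line, values as JSON. arm_command: Moves the arm, as the interface text tells. Its arguments: {"type":"object","properties":{"deltas":{"type":"array","items":{"type":"array","items":{"type":"array","items":{"type":"number","minimum":-1,"maximum":1}}}},"squeeze":{"type":"number"}},"required":["deltas"]}

```bash
ls -la; mkdir -p pics; cat > h.py <<'E'
import numpy as np, cv2
from plant import manip
def snap(n,f):
    d=manip.get_image(n); cv2.imwrite(f'pics/{f}.png',d['image'][:,:,::-1]); np.savez(f'pics/{f}.npz',K=d['K'],T=d['world_from_camera']); return d
def ray(f,u,v):
    d=np.load(f'pics/{f}.npz'); K,T=d['K'],d['T']
    p=np.linalg.solve(K,[u,v,1]); c=np.array([p[0],-p[1],-1]); return T[:3,3],T[:3,:3]@c
def onz(f,u,v,z):
    o,d=ray(f,u,v); return o+d*(z-o[2])/d[2]
def proj(f,P):
    d=np.load(f'pics/{f}.npz'); K,T=d['K'],d['T']
    c=np.linalg.inv(T)@np.append(P,1); q=K@[c[0],-c[1],-c[2]]; return q[:2]/q[2]
def crop(f,x0,y0,x1,y1,s,out):
    im=cv2.imread(f'pics/{f}.png')[y0:y1,x0:x1]; cv2.imwrite(f'pics/{out}.png',cv2.resize(im,None,fx=s,fy=s,interpolation=cv2.INTER_CUBIC))
E
python3 - <<'E'
from h import *
print(manip.observe())
for n in ['side','top','wrist']:
    d=snap(n,n+'0'); print(n,d['K'],d['world_from_camera'],[k for k in d])
print([a for a in dir(manip) if a[0]!='_'])
E
```

```text
total 12
drwxr-xr-x  3 agent agent 4096 Dec  7 13:48 .
drwxr-xr-x 23 root  root  4096 Dec  7 13:48 ..
drwxr-xr-x  2 agent agent 4096 Dec  7 13:48 pics
{'time_s': 0.0, 'q': array([-85.22630058,  24.45102039,   4.23163672,  92.05286131,
        -1.95276374,  63.64333412,  -3.84595607]), 'joint_velocities': array([ 0.04475163,  0.05618416,  0.07895963,  0.02974155, -0.06358697,
        0.00290539,  0.11687014]), 'tau': array([-2.07583529e-03, -9.49838662e+01,  3.76035690e+00, -4.63555849e+01,
        1.91672595e-02,  9.81140620e-03,  4.24902464e-05]), 'ee_pos': array([0.15567212, 0.65633931, 0.20139006]), 'eef_rot': array([[ 2.30771186e-01,  9.73008029e-01, -1.87620198e-04],
       [ 9.73007172e-01, -2.30771233e-01, -1.29652330e-03],
       [-1.30482493e-03,  1.16644423e-04, -9.99999142e-01]]), 'ft_force': array([-0.33434964, -0.37236348,  0.08279703]), 'wrist_torque': array([-0.01596972, -0.02161498, -0.0058552 ]), 'grip_width': 0.9999617271503151}
side [[407.68578487   0.         279.08332864]
 [  0.         407.68578487 214.56912974]
 [  0.           0.           1.        ]] [[ 0.90
[... 327 characters left out ...]
.           0.           1.        ]] [[ 0.0255821   0.98802901 -0.15213227  0.3994762 ]
 [-0.99959505  0.02717927  0.00842795 -0.03302417]
 [ 0.0124619   0.15185506  0.98832421  1.17732584]
 [ 0.          0.          0.          1.        ]] ['image', 'K', 'world_from_camera']
wrist [[308.07718986   0.         277.29291358]
 [  0.         308.07718986 208.87922283]
 [  0.           0.           1.        ]] [[ 0.23091196 -0.92289393 -0.30813383  0.07612341]
 [ 0.97297062  0.21811418  0.07585762  0.675892  ]
 [-0.00280018 -0.31732159  0.94831385  0.373153  ]
 [ 0.          0.          0.          1.        ]] ['image', 'K', 'world_from_camera']
['IKError', 'get_image', 'observe', 'sign_off']
```

View pics/top0.png

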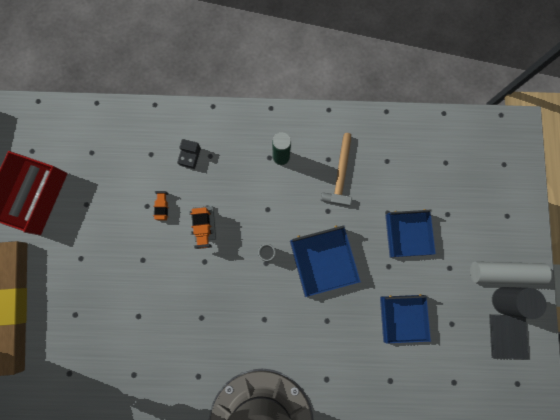

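View pics/side0.png

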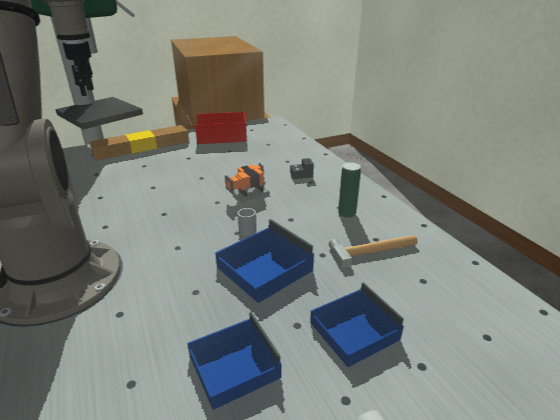

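View pics/wrist0.png

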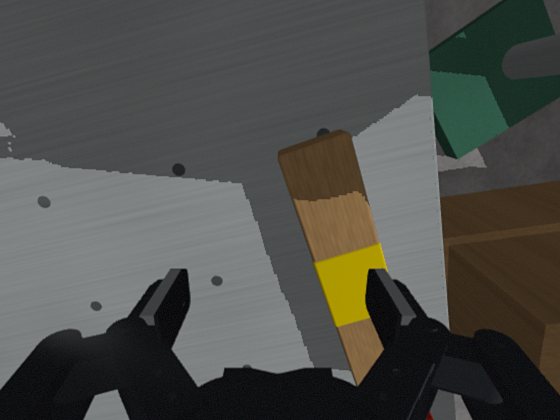

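```bash
python3 - <<'E'
from h import *
crop('top0',130,180,250,270,6,'c1'); crop('top0',270,210,380,310,6,'c2')
for f,u,v,z in [('top0',201,225,.075),('top0',160,207,.05),('top0',325,262,.006),('top0',267,253,.06),('top0',282,148,.1)]: print(onz(f,u,v,z))
E
```

```text
[0.53897232 0.18095864 0.075     ]
[0.59071038 0.30542583 0.05      ]
[ 0.448737   -0.17274426  0.006     ]
[ 0.46720562 -0.00412444  0.06      ]
[ 0.7593087  -0.03800922  0.1       ]
```

View pics/c1.png

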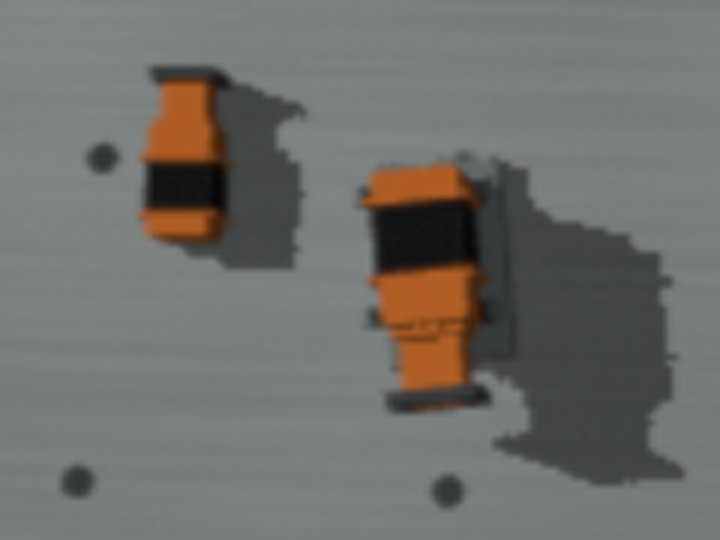

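View pics/c2.png

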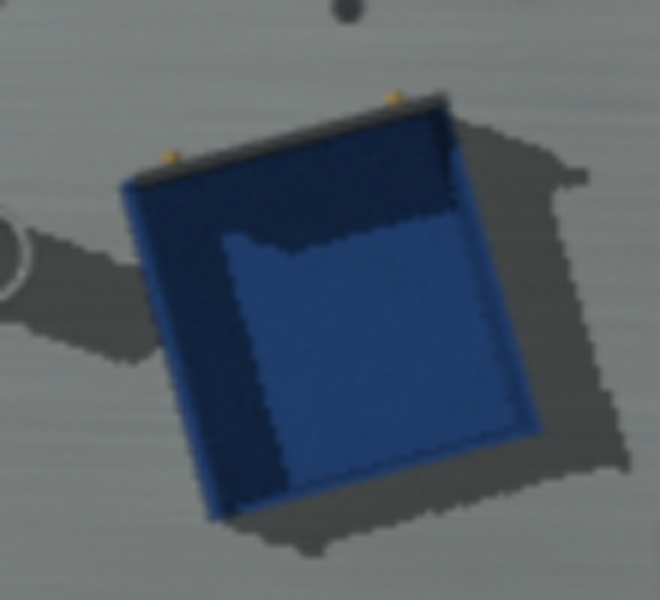

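```bash
python3 - <<'E'
from h import *
from scipy.optimize import least_squares
def fit(pts,x0):
    def P(p,l): c,s=np.cos(p[2]),np.sin(p[2]); return np.array([p[0]+c*l[0]-s*l[1],p[1]+s*l[0]+c*l[1],l[2]])
    r=least_squares(lambda p:np.concatenate([proj('top0',P(p,l))-uv for uv,l in pts]),x0)
    print(r.x[:2],np.degrees(r.x[2])); print(r.fun.round(1)); return r.x
c=lambda u,v,x0,y0:np.array([x0+u/6-.5+.08,y0+v/6-.5+.08])
C=lambda u,v:c(u,v,130,180); D=lambda u,v:c(u,v,270,210)
b=fit([(C(371,172),(.036,.02,.075)),(C(460,165),(.036,-.02,.075)),(C(374,210),(.021,.0215,.0765)),(C(472,200),(.021,-.0215,.0765)),
 (C(380,273),(-.013,.0215,.0765)),(C(476,262),(-.013,-.0215,.0765)),(C(387,397),(-.0705,.021,.076)),(C(488,390),(-.0705,-.021,.076))],[.54,.18,.1])
t=fit([(D(133,184),(0,.075,.070)),(D(445,99),(0,-.075,.070)),(D(213,519),(-.162,.08,.036)),(D(541,430),(-.162,-.08,.036))],[.5,-.17,.2])
print(manip.observe()['eef_rot'][:, :2])
E
```

```text
[0.55208548 0.18324751] 8.119982901035474
[ 0.8  0.2  0.2 -0.2  0.1 -0.9 -0.8 -1.   0.1  0.6 -0.4  0.7  0.9  0.6
 -0.7 -0. ]
[ 0.52706764 -0.14430992] 16.784584651530224
[ 0.2 -0.6 -0.2 -0.5  0.1  0.7 -0.1  0.3]
[[ 2.30755537e-01  9.73011740e-01]
 [ 9.73011256e-01 -2.30755613e-01]
 [-9.88979477e-04  3.78457272e-05]]
```

Request:
arm_command(deltas=[[[0,-0.5,0.6,0,-0.86],[0,-0.9,0.6,0,-0.86],[0,-0.95,0.6,0,-0.86],[0,-0.95,0.6,0,-0.86],[0,-0.95,0.6,0,-0.86],[0,-0.95,0.6,0,0],[0,-0.95,0.6,0,0],[0,-0.95,0.6,0,0],[0,-0.95,0.6,0,0],[0,-0.95,0.6,0,0]]], squeeze=50)

```text
time_s: 1.15
ee_pos: [0.3177, 0.4328, 0.1989]
eef_rot: [[-0.165, 0.986, -0.002], [0.986, 0.165, -0.005], [-0.004, -0.003, -1.0]]
ft_force: [-0.2, -0.2, -0.3]
grip_width: 0.998
```

```bash
cat >> h.py <<'E'
def rem(x,y,z,ang):
    s=manip.observe(); R=s['eef_rot']; d=R.T@(np.array([x,y,z])-s['ee_pos'])
    a=np.degrees(np.arctan2(R[1,0],R[0,0])); print('t',round(s['time_s'],2),'pos',s['ee_pos'].round(4),'ang',round(a,2),'zax',R[:,2].round(3),'F',s['ft_force'].round(1),'w',round(s['grip_width'],3))
    print('units',(d/.025).round(2),'turn units',round((a-ang)/5,2), 'q',s['q'].round(1)); return s
E
python3 -c "
from h import *
rem(.556,.184,.2,98.1)"
```

```text
t 1.15 pos [0.3177 0.4328 0.1989] ang 99.48 zax [-0.002 -0.005 -1.   ] F [-0.2 -0.2 -0.3] w 0.998
units [-11.38   7.76  -0.02] turn units 0.28 q [-65.2  11.8   5.3 110.   -1.3  58.5  40.1]
```

Go near, then take a wrist picture above the bottle to confirm.

Request:
arm_command(deltas=[[[0,-0.95,0.65,0,0.28],[0,-0.95,0.65,0,0],[0,-0.95,0.65,0,0],[0,-0.95,0.65,0,0],[0,-0.95,0.65,0,0],[0,-0.95,0.65,0,0],[0,-0.95,0.65,0,0],[0,-0.95,0.65,0,0],[0,-0.95,0.65,0,0],[0,-0.95,0.65,0,0],[0,-0.95,0.65,0,0],[0,-0.5,0.35,0,0],[0,0,0,0,0]]])

```text
time_s: 2.45
ee_pos: [0.5512, 0.1722, 0.1985]
eef_rot: [[-0.135, 0.991, -0.003], [0.991, 0.135, -0.007], [-0.006, -0.004, -1.0]]
ft_force: [-0.3, 0.6, -0.7]
grip_width: 0.997
```

```bash
python3 -c "
from h import *
rem(.556,.184,.2,98.1)
snap('wrist','w1');snap('side','s1')
crop('s1',180,100,380,260,4,'s1c')"
```

```text
t 2.45 pos [0.5512 0.1722 0.1985] ang 97.76 zax [-0.003 -0.007 -1.   ] F [-0.3  0.6 -0.7] w 0.997
units [ 0.44  0.25 -0.06] turn units -0.07 q [-38.5  16.   17.7 105.6  -5.3  59.5  79. ]
```

View pics/w1.png

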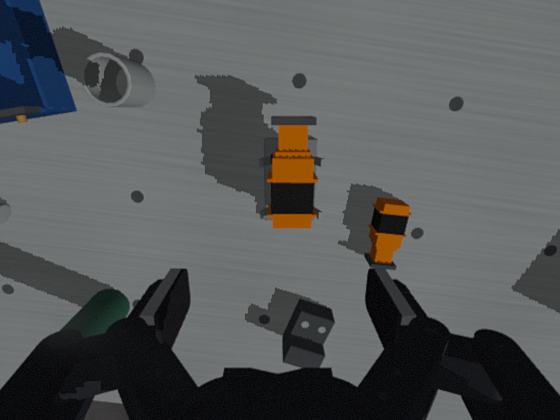

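View pics/s1c.png

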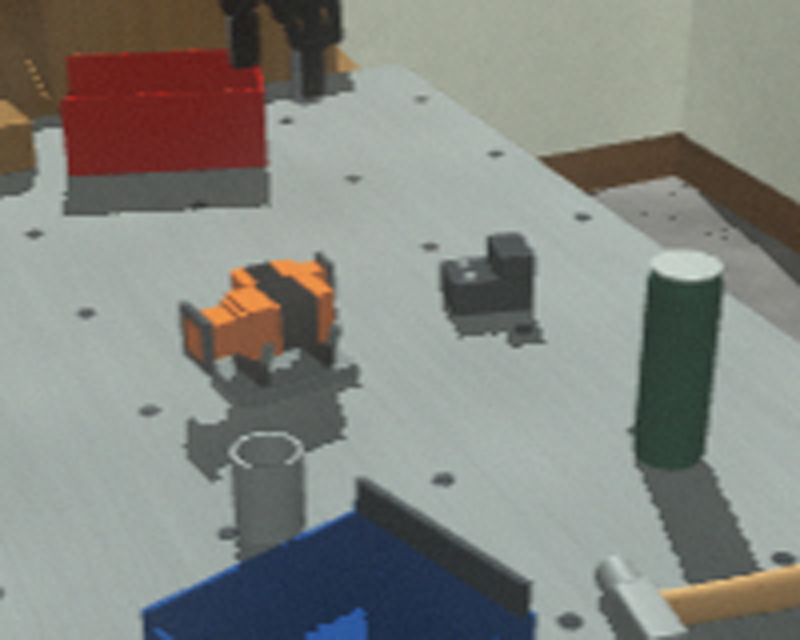

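```bash
python3 - <<'E'
from h import *
c,s=np.cos(np.radians(8.12)),np.sin(np.radians(8.12))
for l in [(.036,.02,.075),(.036,-.02,.075),(.021,.0215,.0765),(-.013,-.0215,.0765),(-.074,.021,.076),(-.074,-.021,.076)]:
    P=[.5521+c*l[0]-s*l[1],.1832+s*l[0]+c*l[1],l[2]]; print(l,proj('w1',P).round(1))
crop('w1',240,100,340,240,5,'w1c')
E
```

```text
(0.036, 0.02, 0.075) [308.1 229.2]
(0.036, -0.02, 0.075) [269.3 229.3]
(0.021, 0.0215, 0.0765) [310.  215.9]
(-0.013, -0.0215, 0.0765) [267.  183.3]
(-0.074, 0.021, 0.076) [312.2 118.1]
(-0.074, -0.021, 0.076) [266.4 118.4]
```

View pics/w1c.png

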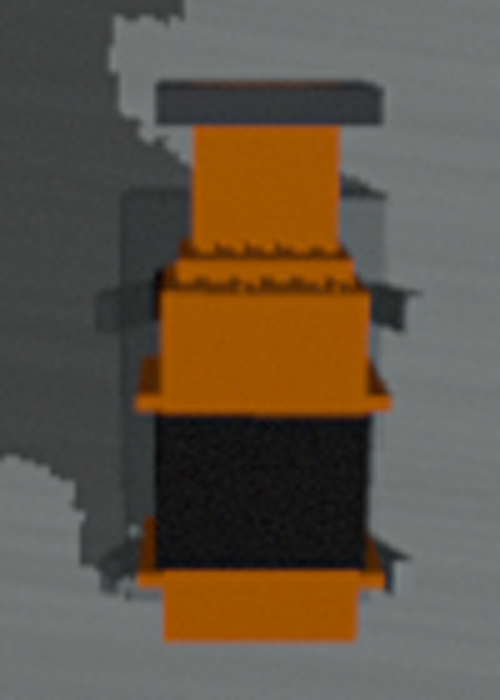

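Request:
arm_command(deltas=[[[0,0.55,0.25,0.4,-0.05],[0,0,0,1,0],[0,0,0,1,0],[0,0,0,1,0],[0,0,0,1,0],[0,0,0,0,0]]])

```text
time_s: 3.15
ee_pos: [0.55, 0.2009, 0.0826]
eef_rot: [[-0.154, 0.988, -0.005], [0.988, 0.154, -0.002], [-0.001, -0.005, -1.0]]
ft_force: [-0.6, -0.4, -0.3]
grip_width: 1.0
```

```bash
python3 -c "
from h import *
rem(.555,.186,.034,98.1)"
```

```text
t 3.15 pos [0.55   0.2009 0.0826] ang 98.86 zax [-0.005 -0.002 -1.   ] F [-0.6 -0.4 -0.3] w 1.0
units [-0.62  0.12  1.94] turn units 0.15 q [-38.3  24.6  15.1 110.2  -8.6  46.6  80.3]
```

Request:
arm_command(deltas=[[[0,0,0,0,0],[0,0,0,0,0]]])

```text
time_s: 3.35
ee_pos: [0.5495, 0.2033, 0.0832]
eef_rot: [[-0.157, 0.988, -0.005], [0.988, 0.157, -0.001], [-0.001, -0.006, -1.0]]
ft_force: [-0.1, -0.3, 0.1]
grip_width: 0.998
```

```bash
python3 -c "
from h import *
rem(.555,.186,.034,98.1)"
```

```text
t 3.35 pos [0.5495 0.2033 0.0832] ang 99.01 zax [-0.005 -0.001 -1.   ] F [-0.1 -0.3  0.1] w 0.998
units [-0.72  0.12  1.97] turn units 0.18 q [-38.4  24.6  15.  110.1  -8.6  46.7  80.2]
```

Request:
arm_command(deltas=[[[0,-0.36,0.1,0,0.18],[0,-0.36,0.1,0,0],[0,0,0,0,0],[0,0,0,0,0]]])

```text
time_s: 3.75
ee_pos: [0.5597, 0.1853, 0.0865]
eef_rot: [[-0.139, 0.99, -0.001], [0.99, 0.139, 0.001], [0.001, -0.001, -1.0]]
ft_force: [0.4, 0.3, 0.4]
grip_width: 1.0
```

```bash
python3 -c "
from h import *
rem(.555,.186,.034,98.1)"
```

```text
t 3.75 pos [0.5597 0.1853 0.0865] ang 98.0 zax [-0.001  0.001 -1.   ] F [0.4 0.3 0.4] w 1.0
units [ 0.05 -0.18  2.1 ] turn units -0.02 q [-36.8  24.5  15.5 109.7  -8.8  46.9  81.4]
```

Request:
arm_command(deltas=[[[0,0,-0.15,0.7,0],[0,0,0,0.8,0],[0,0,0,0.45,0],[0,0,0,0,0],[0,0,0,0,0]]])

```text
time_s: 4.25
ee_pos: [0.5573, 0.1849, 0.0382]
eef_rot: [[-0.138, 0.99, 0.002], [0.99, 0.138, 0.003], [0.002, 0.002, -1.0]]
ft_force: [0.2, 0.4, -0.1]
grip_width: 0.998
```

```bash
python3 -c "
from h import *
rem(.555,.186,.034,98.1)
snap('side','s2');crop('s2',180,100,330,230,5,'s2c')"
```

```text
t 4.25 pos [0.5573 0.1849 0.0382] ang 97.92 zax [ 0.002  0.003 -1.   ] F [ 0.2  0.4 -0.1] w 0.998
units [ 0.06 -0.09  0.17] turn units -0.04 q [-35.8  28.1  14.3 111.7 -10.3  41.2  82.6]
```

View pics/s2c.png

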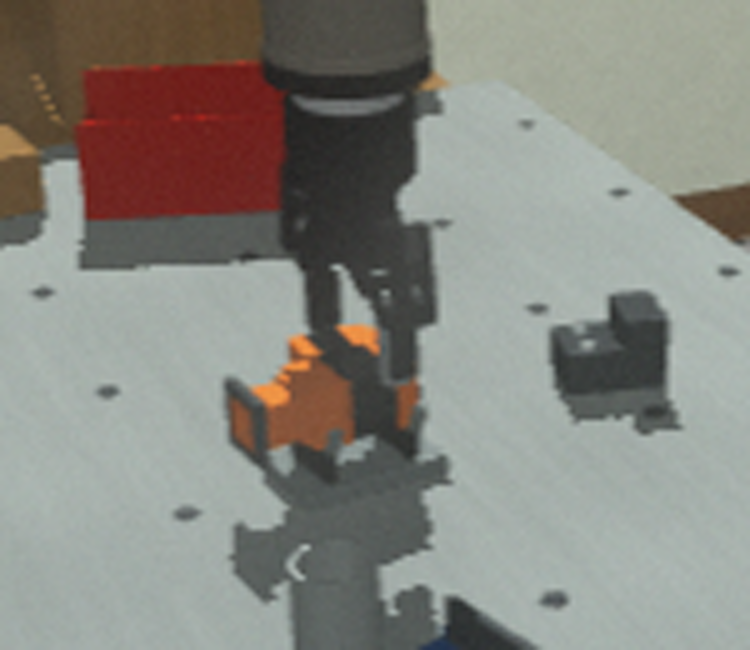

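Request:
arm_command(deltas=[[[0,0,-0.1,0.12,0],[0,0,0,0,0],[0.6,0,0,0,0],[1,0,0,0,0],[1,0,0,0,0],[1,0,0,0,0],[1,0,0,0,0],[1,0,0,0,0]]], squeeze=50)

```text
time_s: 5.1
ee_pos: [0.5558, 0.1854, 0.0377]
eef_rot: [[-0.138, 0.99, 0.005], [0.99, 0.138, 0.004], [0.004, 0.005, -1.0]]
ft_force: [1.0, -0.0, -0.7]
grip_width: 0.485
```

```bash
python3 -c "
from h import *
rem(.555,.186,.034,98.1)
snap('side','s3');crop('s3',180,100,330,230,5,'s3c');snap('wrist','w3')"
```

```text
t 5.1 pos [0.5558 0.1854 0.0377] ang 97.94 zax [ 0.005  0.004 -1.   ] F [ 1.  -0.  -0.7] w 0.485
units [ 0.03 -0.03  0.15] turn units -0.03 q [-35.9  27.9  14.3 112.1 -10.4  40.8  82.6]
```

View pics/s3c.png

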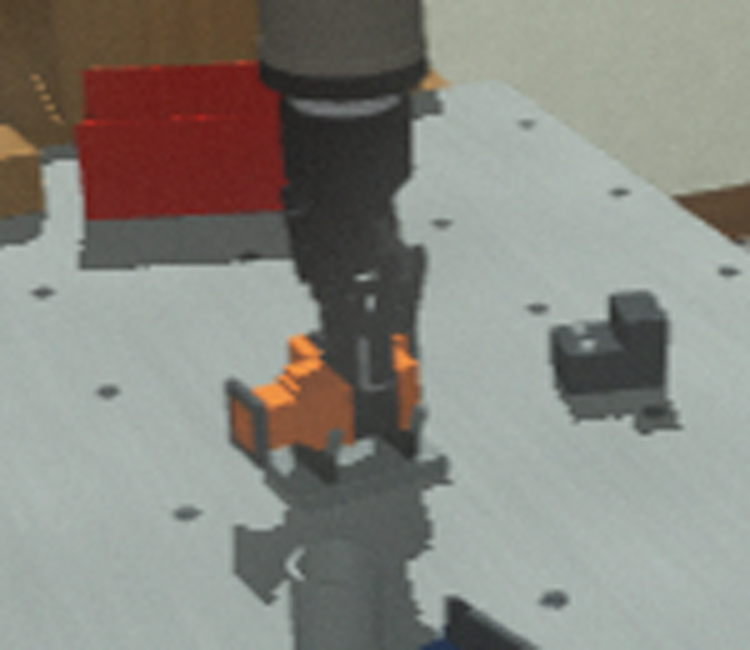

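View pics/w3.png

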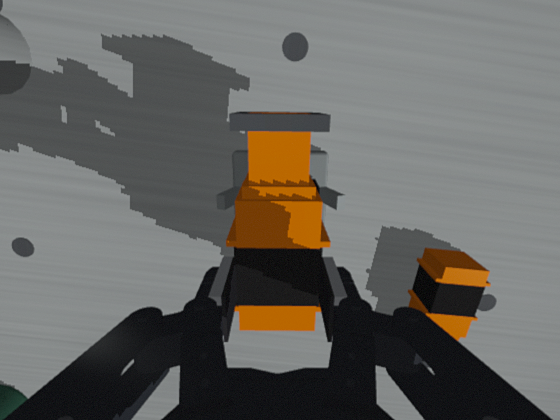

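Request:
arm_command(deltas=[[[1,0,0,-0.4,0],[1,0,0,-0.8,0],[1,0,0,-0.9,0],[1,0,0,-0.9,0],[1,-0.3,-0.1,-0.9,0],[1,-0.7,-0.3,-0.5,-0.2],[1,-0.9,-0.38,0,-0.2],[1,-0.9,-0.38,0,-0.2],[1,-0.9,-0.38,0,-0.2],[1,-0.9,-0.38,0,-0.2],[1,-0.9,-0.38,0,-0.2],[1,-0.9,-0.38,0,-0.2],[1,-0.9,-0.38,0,-0.2],[1,-0.9,-0.38,0,-0.2],[1,-0.9,-0.38,0,0],[1,-0.9,-0.38,0,0],[1,-0.8,-0.3,0,0],[1,-0.4,-0.2,0,0],[1,0,0,0,0],[1,0,0,0,0]]])

```text
time_s: 7.2
ee_pos: [0.5013, -0.1259, 0.1601]
eef_rot: [[-0.297, 0.955, 0.007], [0.955, 0.297, 0.006], [0.004, 0.008, -1.0]]
ft_force: [1.7, 0.7, -4.3]
grip_width: 0.482
```

```bash
python3 -c "
from h import *
rem(.5003,-.1521,.15,106.8)
snap('side','s4');snap('wrist','w4')"
```

```text
t 7.2 pos [ 0.5013 -0.1259  0.1601] ang 107.3 zax [ 0.007  0.006 -1.   ] F [ 1.7  0.7 -4.3] w 0.482
units [-0.99 -0.35  0.4 ] turn units 0.1 q [-13.6  12.6  24.  116.   -6.9  52.4 121.4]
```

View pics/s4.png

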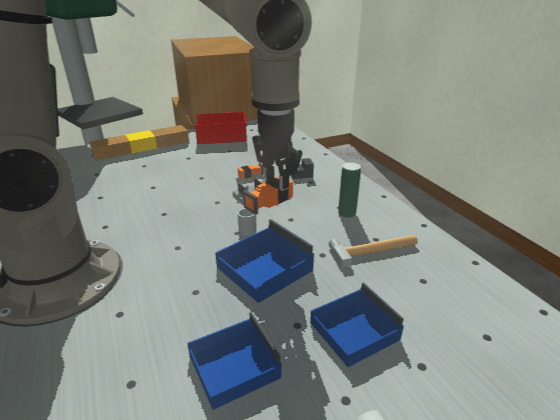

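View pics/w4.png

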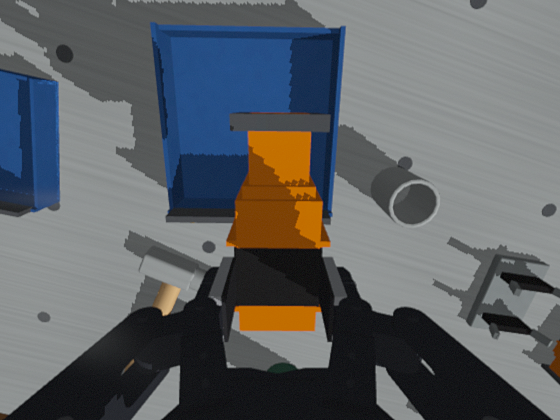

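```bash
python3 -c "
from h import *
c,s=np.cos(np.radians(16.78)),np.sin(np.radians(16.78))
for l in [(0,.075,.07),(0,-.075,.07),(-.162,.08,.036),(-.162,-.08,.036)]:
    P=[.5271+c*l[0]-s*l[1],-.1443+s*l[0]+c*l[1],l[2]]; print(l,proj('w4',P).round(1))
crop('w4',140,10,350,240,3.4,'w4c')"
```

```text
(0, 0.075, 0.07) [331.3 222.7]
(0, -0.075, 0.07) [166.3 221.4]
(-0.162, 0.08, 0.036) [343.2  29.3]
(-0.162, -0.08, 0.036) [153.3  27.1]
```

View pics/w4c.png

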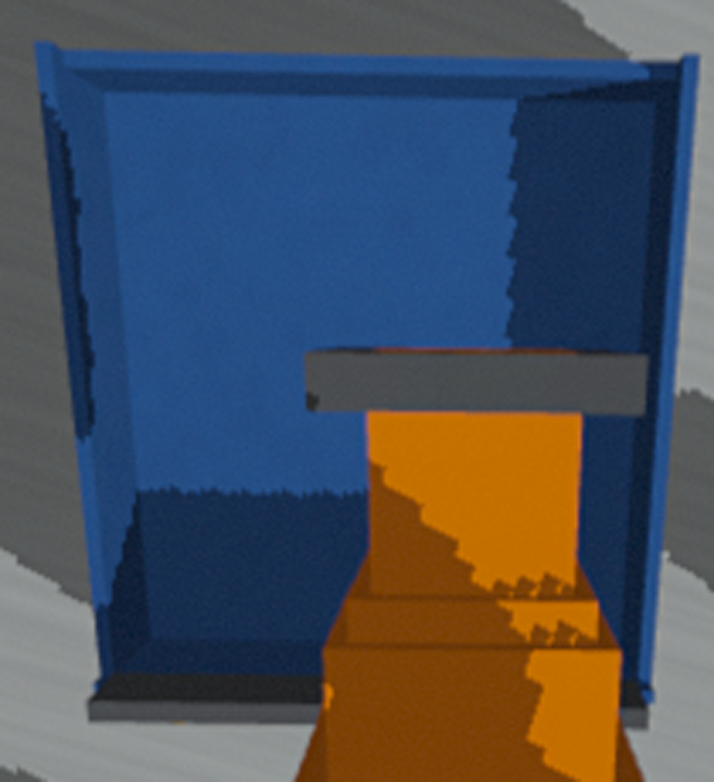

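Request:
arm_command(deltas=[[[1,-0.4,-0.15,0.4,0.1],[1,-0.6,-0.2,0.9,0],[1,0,0,0.9,0],[1,0,0,0.5,0],[1,0,0,0,0],[1,0,0,0,0]]])

```text
time_s: 7.9
ee_pos: [0.5016, -0.1511, 0.0883]
eef_rot: [[-0.293, 0.956, 0.007], [0.956, 0.293, 0.006], [0.004, 0.008, -1.0]]
ft_force: [-0.4, -0.2, -3.3]
grip_width: 0.484
```

```bash
python3 -c "
from h import *
rem(.4988,-.1528,.075,106.8)
snap('side','s5');crop('s5',190,120,350,310,3.5,'s5c')"
```

```text
t 7.9 pos [ 0.5016 -0.1511  0.0883] ang 107.05 zax [ 0.007  0.006 -1.   ] F [-0.4 -0.2 -3.3] w 0.484
units [-0.03 -0.13  0.53] turn units 0.05 q [ -9.2  19.3  23.1 118.6 -11.4  43.8 128. ]
```

View pics/s5c.png

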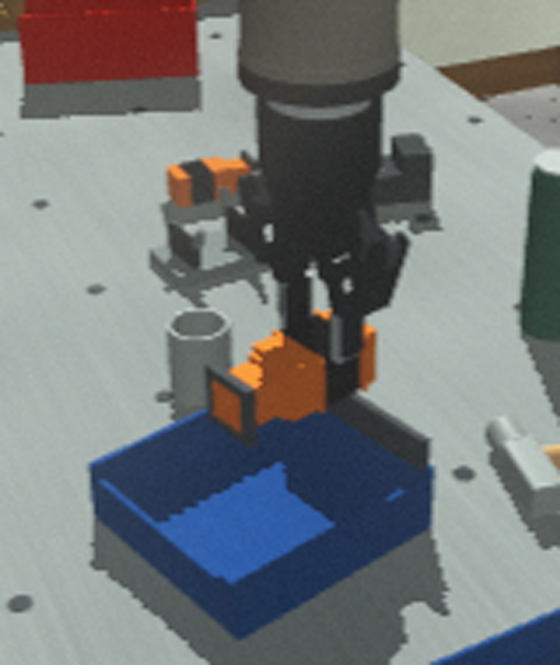

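Request:
arm_command(deltas=[[[1,0,-0.05,0,0],[1,0,0,0.3,0],[1,0,0,0.3,0],[1,0,0,0.2,0],[1,0,0,0.2,0],[1,0,0,0,0]]], squeeze=22)

```text
time_s: 8.55
ee_pos: [0.5043, -0.1527, 0.0668]
eef_rot: [[-0.293, 0.956, 0.016], [0.956, 0.293, 0.005], [0.001, 0.017, -1.0]]
ft_force: [-0.3, 1.0, 0.8]
grip_width: 0.481
```

```bash
python3 -c "
from h import *
rem(.4988,-.1528,.058,106.8)
snap('side','s6');crop('s6',190,120,350,310,3.5,'s6c')"
```

```text
t 8.55 pos [ 0.5043 -0.1527  0.0668] ang 107.03 zax [ 0.016  0.005 -1.   ] F [-0.3  1.   0.8] w 0.481
units [ 0.06 -0.22  0.35] turn units 0.05 q [ -8.2  21.3  22.3 119.4 -12.9  40.7 129.5]
```

View pics/s6c.png

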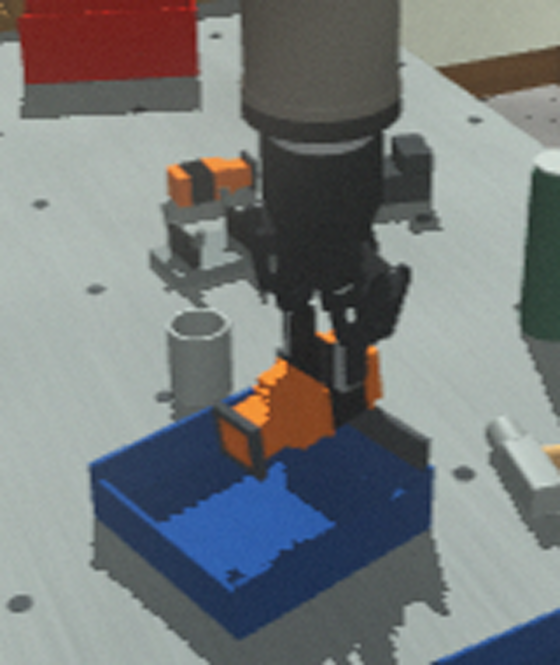

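Request:
arm_command(deltas=[[[1,0,-0.1,0.15,0],[1,0,0,0.15,0],[1,0,0,0.15,0],[1,0,0,0.1,0],[1,0,0,0,0]]])

```text
time_s: 9.1
ee_pos: [0.5037, -0.1578, 0.0605]
eef_rot: [[-0.288, 0.957, 0.023], [0.958, 0.288, 0.006], [-0.001, 0.024, -1.0]]
ft_force: [-0.1, 0.9, -0.6]
grip_width: 0.484
```

```bash
python3 -c "
from h import *
rem(.4988,-.1528,.056,106.8)
snap('side','s7');crop('s7',220,180,320,290,6,'s7c')"
```

```text
t 9.1 pos [ 0.5037 -0.1578  0.0605] ang 106.74 zax [ 0.023  0.006 -1.   ] F [-0.1  0.9 -0.6] w 0.484
units [ 0.25 -0.13  0.18] turn units -0.01 q [ -7.3  21.7  22.  119.8 -13.6  39.5 130.4]
```

View pics/s7c.png

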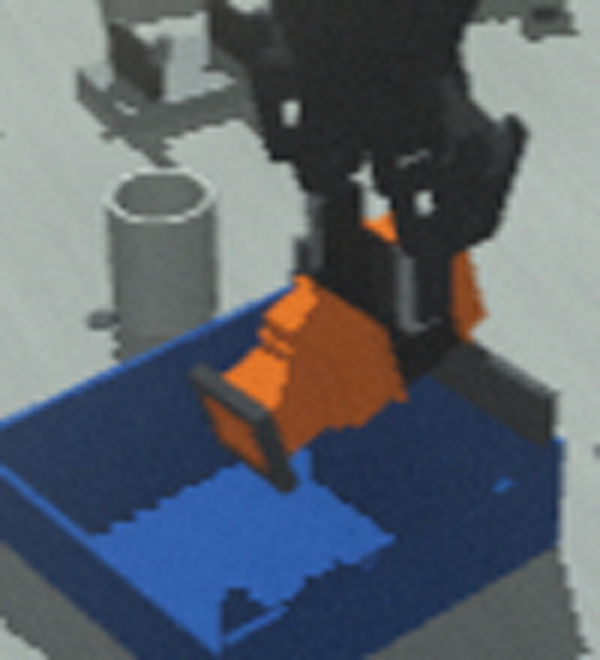

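```bash
cat >> h.py <<'E'
def rimpred(f,th,yaw,piv,goff=.004):
    th=np.radians(th);y=np.radians(yaw); h=np.array([np.cos(y),np.sin(y),0]); l=np.array([-np.sin(y),np.cos(y),0]); k=np.array([0,0,1.])
    bx=h*np.cos(th)+k*np.sin(th); bz=-h*np.sin(th)+k*np.cos(th)
    o=piv-goff*bx
    return [proj(f,o+x*bx+yy*l+z*bz) for x in(-.074,-.067) for yy,z in((.021,.021),(-.021,.021),(-.021,-.021))]
E
python3 -c "
from h import *
s=manip.observe(); piv=s['ee_pos']-.019*s['eef_rot'][:,2]; print(piv)
for th in(20,25,30,35,40): print(th,[((p-[220,180])*6).round(0).tolist() for p in rimpred('s7',th,16.8,piv)])"
```

```text
[ 0.50317392 -0.15795013  0.07935485]
20 [[181.0, 391.0], [252.0, 441.0], [284.0, 509.0], [195.0, 379.0], [265.0, 429.0], [297.0, 497.0]]
25 [[184.0, 405.0], [254.0, 455.0], [293.0, 516.0], [197.0, 392.0], [267.0, 442.0], [305.0, 503.0]]
30 [[188.0, 418.0], [258.0, 468.0], [303.0, 521.0], [200.0, 404.0], [270.0, 454.0], [315.0, 507.0]]
35 [[193.0, 429.0], [263.0, 480.0], [313.0, 525.0], [204.0, 415.0], [274.0, 466.0], [324.0, 511.0]]
40 [[199.0, 440.0], [269.0, 491.0], [324.0, 528.0], [210.0, 425.0], [279.0, 476.0], [335.0, 513.0]]
```

Request:
arm_command(deltas=[[[1,0.1,-0.3,0,0],[1,0,0,0.15,0],[1,0,0,0.2,0],[1,0,0,0.2,0],[1,0,0,0.1,0],[1,0,0,0,0]]])

```text
time_s: 9.75
ee_pos: [0.4904, -0.1621, 0.0458]
eef_rot: [[-0.282, 0.959, 0.019], [0.96, 0.282, 0.006], [0.0, 0.02, -1.0]]
ft_force: [-3.7, -0.3, 7.6]
grip_width: 0.483
```

```bash
python3 -c "
from h import *
s=rem(.4988,-.1528,.056,106.8)
snap('side','s8');crop('s8',220,180,320,290,6,'s8c')
piv=s['ee_pos']-.023*s['eef_rot'][:,2]; print(piv)
for th in(20,25,30,35,40): print(th,[((p-[220,180])*6).round(0).tolist() for p in rimpred('s8',th,16.8,piv)])"
```

```text
t 9.75 pos [ 0.4904 -0.1621  0.0458] ang 106.36 zax [ 0.019  0.006 -1.   ] F [-3.7 -0.3  7.6] w 0.483
units [ 0.26  0.43 -0.4 ] turn units -0.09 q [ -6.3  22.4  21.6 121.5 -14.3  37.4 131.5]
[ 0.4899855  -0.16227076  0.068763  ]
20 [[154.0, 428.0], [224.0, 480.0], [257.0, 547.0], [168.0, 416.0], [238.0, 467.0], [270.0, 535.0]]
25 [[157.0, 442.0], [226.0, 494.0], [266.0, 554.0], [170.0, 429.0], [239.0, 481.0], [279.0, 540.0]]
30 [[161.0, 455.0], [230.0, 507.0], [276.0, 559.0], [173.0, 441.0], [243.0, 493.0], [288.0, 545.0]]
35 [[166.0, 467.0], [235.0, 519.0], [287.0, 562.0], [177.0, 452.0], [247.0, 504.0], [298.0, 548.0]]
40 [[172.0, 477.0], [241.0, 529.0], [298.0, 565.0], [183.0, 462.0], [252.0, 514.0], [308.0, 550.0]]
```

View pics/s8c.png

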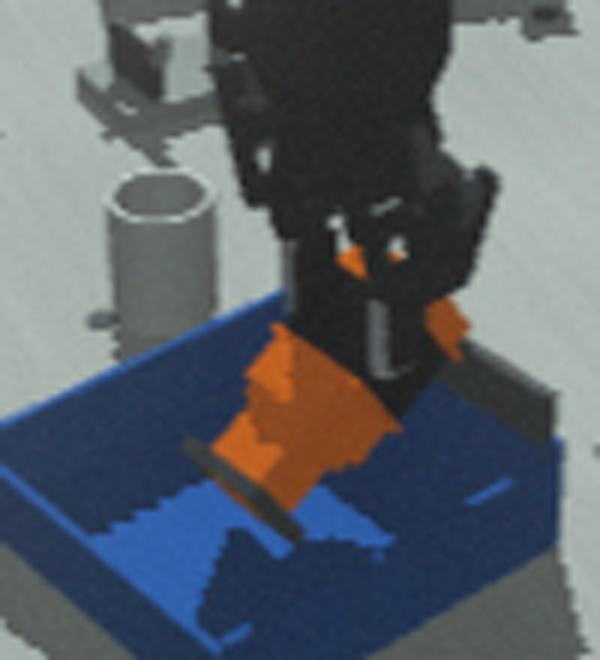

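Request:
arm_command(deltas=[[[1,0,0,0,0],[1,0,0,0,0],[1,0,0,-0.3,0],[1,0,0,-0.8,0],[1,0,0,-0.9,0],[1,0,0,-0.9,0],[1,0,0.2,-0.9,0],[1,0,0.6,-0.5,0],[1,0,0.9,0,0],[1,0,0.9,0,0],[1,0,0.9,0,0],[1,0,0.8,0,0],[1,0,0.4,0,0],[1,0,0,0,0],[1,0,0,0,0]]], squeeze=58)

```text
time_s: 11.3
ee_pos: [0.5995, -0.1278, 0.1583]
eef_rot: [[-0.281, 0.96, 0.012], [0.96, 0.281, 0.007], [0.003, 0.013, -1.0]]
ft_force: [-0.4, -0.0, -2.7]
grip_width: 0.483
```

```bash
python3 -c "
from h import *
s=rem(.614,-.12,.15,106.8)
snap('side','s9');crop('s9',200,110,360,270,4,'s9c');snap('wrist','w9')"
```

```text
t 11.3 pos [ 0.5995 -0.1278  0.1583] ang 106.31 zax [ 0.012  0.007 -1.   ] F [-0.4 -0.  -2.7] w 0.483
units [0.14 0.64 0.34] turn units -0.1 q [-12.1  21.9  23.6 104.3 -11.1  55.4 122.5]
```

View pics/s9c.png

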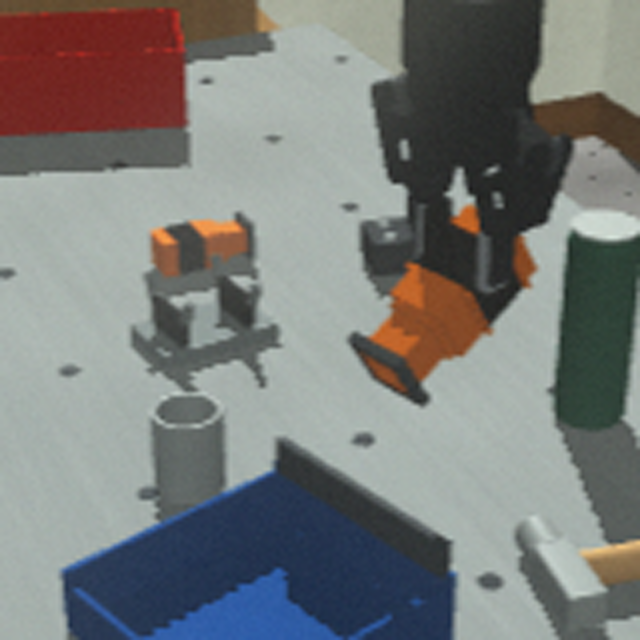

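View pics/w9.png

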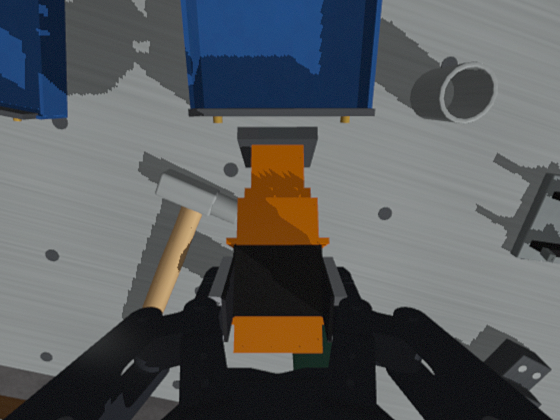

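```bash
python3 - <<'E'
from h import *
from scipy.optimize import least_squares
s=manip.observe(); R=s['eef_rot'];p0=s['ee_pos']
def P(p,l):
    th,goff,h,lat,dy=p; th=np.radians(th); y=np.radians(106.3-90+dy)
    hh=np.array([np.cos(y),np.sin(y),0]);ll=np.array([-np.sin(y),np.cos(y),0]);k=np.array([0,0,1.])
    bx=hh*np.cos(th)+k*np.sin(th);bz=-hh*np.sin(th)+k*np.cos(th)
    return p0-h*R[:,2]+lat*ll+(l[0]-goff)*bx+l[1]*ll+l[2]*bz
S=lambda u,v:(200+u/4-.4,110+v/4-.4)
pts=[('w9',(237,128),(-.074,-.021,.021)),('w9',(318,128),(-.074,.021,.021)),('w9',(233,352),(.036,-.02,.02)),('w9',(322,352),(.036,.02,.02)),
('w9',(235,245),(-.013,-.0215,.0215)),('w9',(326,245),(-.013,.0215,.0215)),('w9',(232,317),(.021,-.0215,.0215)),('w9',(324,317),(.021,.0215,.0215)),
('s9',S(415,402),(-.074,-.021,-.021)),('s9',S(350,340),(-.074,.021,.021)),('s9',S(428,398),(-.067,-.021,-.021))]
r=least_squares(lambda p:np.concatenate([proj(f,P(p,l))-uv for f,uv,l in pts]),[38,.004,.02,0,0],loss='soft_l1')
print(r.x);print(np.array([proj(f,P(r.x,l))-uv for f,uv,l in pts]).round(1))
lip=P(r.x,(-.074,0,-.015)); m=P(r.x,(-.074,0,0)); print('lip-tcp',lip-p0,'mouth',m-p0)
for l in [(3e-3,.075,.07),(3e-3,-.075,.07),(-3e-3,.075,.07)]:
  for o in [(.5271,-.1443),(.5256,-.1447)]:
    c,sn=np.cos(np.radians(16.78)),np.sin(np.radians(16.78)); print(proj('w9',[o[0]+c*l[0]-sn*l[1],o[1]+sn*l[0]+c*l[1],l[2]]).round(1),end=' ')
crop('w9',170,80,400,180,3.4,'w9c')
E
```

```text
[ 3.02332759e+01 -4.59143203e-03  2.06240663e-02  7.34884321e-04
 -7.06134487e-02]
[[ 1.1 -0.1]
 [ 0.1 -0.1]
 [ 1.7 -0.2]
 [-0.3 -0.2]
 [-1.1 -0.5]
 [-3.5 -0.5]
 [-0.1  1.1]
 [ 0.5  1. ]
 [ 1.4  1.5]
 [-1.1 -0.4]
 [ 0.1  0.3]]
lip-tcp [-0.05077947 -0.01408629 -0.02728638] mouth [-0.05803132 -0.01619719 -0.01432664]
[375.2 117.5] [375.5 115.5] [189.5 119.2] [189.3 117.2] [375.9 109.7] [376.2 107.7]
```

View pics/w9c.png

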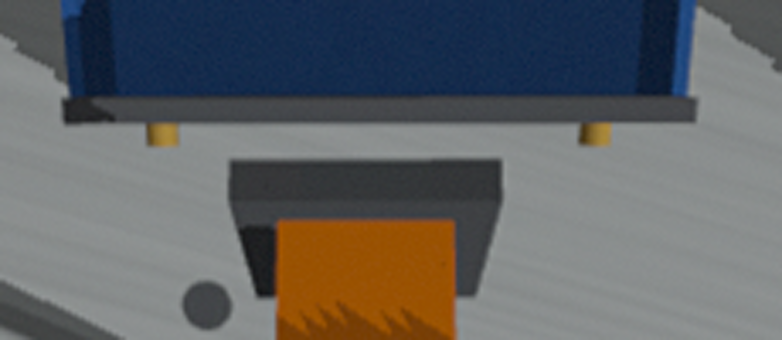

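Request:
arm_command(deltas=[[[1,0.08,0.3,0.5,0],[1,0.08,0.3,0.6,0],[1,0,0,0.5,0],[1,0,0,0,0],[1,0,0,0,0]]])

```text
time_s: 11.9
ee_pos: [0.6125, -0.1193, 0.1142]
eef_rot: [[-0.28, 0.96, 0.01], [0.96, 0.279, 0.007], [0.004, 0.012, -1.0]]
ft_force: [-0.2, -0.8, -2.5]
grip_width: 0.482
```

```bash
cat >> h.py <<'E'
def tr(s=None):
    s=s or manip.observe(); d=s['ee_pos']-[.5256,-.1447,0]; c,sn=np.cos(np.radians(16.78)),np.sin(np.radians(16.78))
    print('t',round(s['time_s'],2),'tray xyz mm',(1e3*np.array([c*d[0]+sn*d[1],-sn*d[0]+c*d[1],d[2]])).round(1),'zax',s['eef_rot'][:,2].round(3),'F',s['ft_force'].round(1),'w',round(s['grip_width'],3))
E
python3 -c "
from h import *
tr()"
```

```text
t 11.9 tray xyz mm [ 90.5  -0.8 114.2] zax [ 0.01   0.007 -1.   ] F [-0.2 -0.8 -2.5] w 0.482
```

Request:
arm_command(deltas=[[[1,0,-0.85,0.42,0],[1,0,-0.85,0.42,0],[1,0,0,0,0]]])

```text
time_s: 12.2
ee_pos: [0.5791, -0.1301, 0.0964]
eef_rot: [[-0.281, 0.959, 0.026], [0.96, 0.281, 0.008], [-0.0, 0.027, -1.0]]
ft_force: [-0.9, -0.6, -3.3]
grip_width: 0.48
```

```bash
python3 -c "
from h import *
tr();snap('side','s10');crop('s10',200,130,340,270,5,'s10c')"
```

```text
t 12.2 tray xyz mm [55.4 -1.5 96.4] zax [ 0.026  0.008 -1.   ] F [-0.9 -0.6 -3.3] w 0.48
```

View pics/s10c.png

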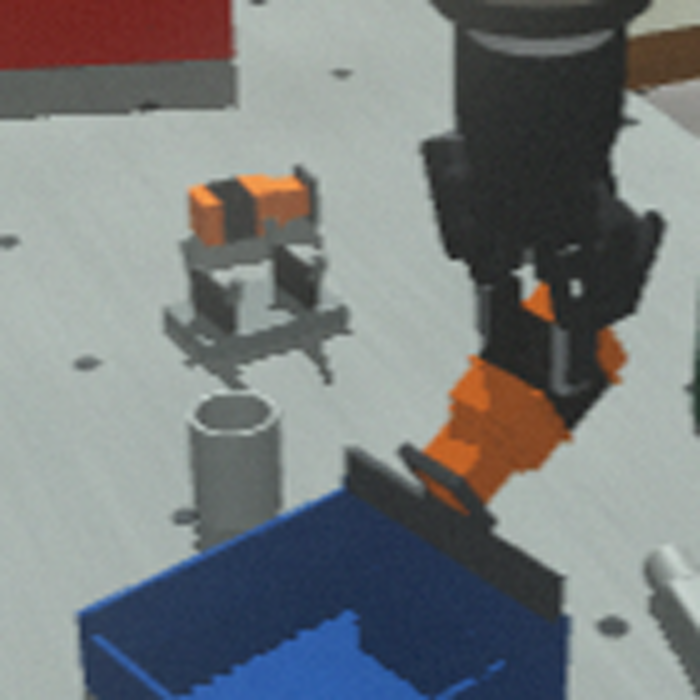

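Request:
arm_command(deltas=[[[1,0,0.8,-0.46,0],[1,0,0.8,-0.46,0],[1,0,0,0,0],[1,0,0,0,0]]])

```text
time_s: 12.65
ee_pos: [0.6167, -0.1197, 0.1218]
eef_rot: [[-0.28, 0.96, 0.023], [0.96, 0.28, 0.007], [0.0, 0.024, -1.0]]
ft_force: [0.3, 0.0, -4.3]
grip_width: 0.483
```

```bash
python3 -c "
from h import *
tr();snap('side','s11');crop('s11',200,110,360,270,4,'s11c')"
```

```text
t 12.65 tray xyz mm [ 94.4  -2.4 121.8] zax [ 0.023  0.007 -1.   ] F [ 0.3  0.  -4.3] w 0.483
```

View pics/s11c.png

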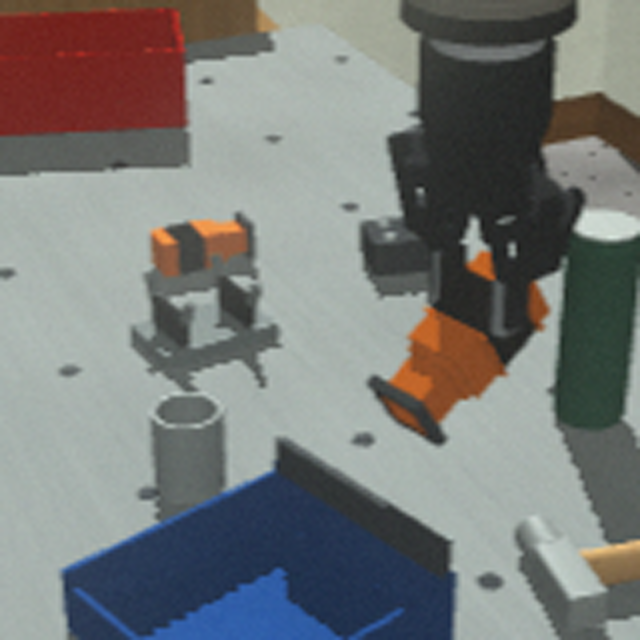

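Request:
arm_command(deltas=[[[1,0,-0.86,0.52,0],[1,0,-0.86,0.52,0],[1,0,-0.5,0.3,0]]])

```text
time_s: 13.0
ee_pos: [0.5793, -0.1316, 0.0946]
eef_rot: [[-0.283, 0.957, 0.054], [0.959, 0.283, 0.009], [-0.007, 0.055, -0.998]]
ft_force: [42.1, 19.1, 56.6]
grip_width: 0.484
```

```bash
python3 -c "
from h import *
tr()"
```

```text
t 13.0 tray xyz mm [55.2 -3.  94.6] zax [ 0.054  0.009 -0.998] F [42.1 19.1 56.6] w 0.484
```

Request:
arm_command(deltas=[[[1,0,0.4,-0.25,0],[1,0,0.8,-0.5,0],[1,0,0.5,-0.3,0],[1,0,0,0,0]]])

```text
time_s: 13.4
ee_pos: [0.6206, -0.1197, 0.1269]
eef_rot: [[-0.283, 0.957, 0.062], [0.959, 0.282, 0.01], [-0.007, 0.062, -0.998]]
ft_force: [-0.8, -0.3, -3.7]
grip_width: 0.484
```

```bash
python3 -c "
from h import *
tr();snap('side','s12');crop('s12',200,110,360,270,4,'s12c');snap('wrist','w12')"
```

```text
t 13.4 tray xyz mm [ 98.2  -3.5 126.9] zax [ 0.062  0.01  -0.998] F [-0.8 -0.3 -3.7] w 0.484
```

View pics/s12c.png

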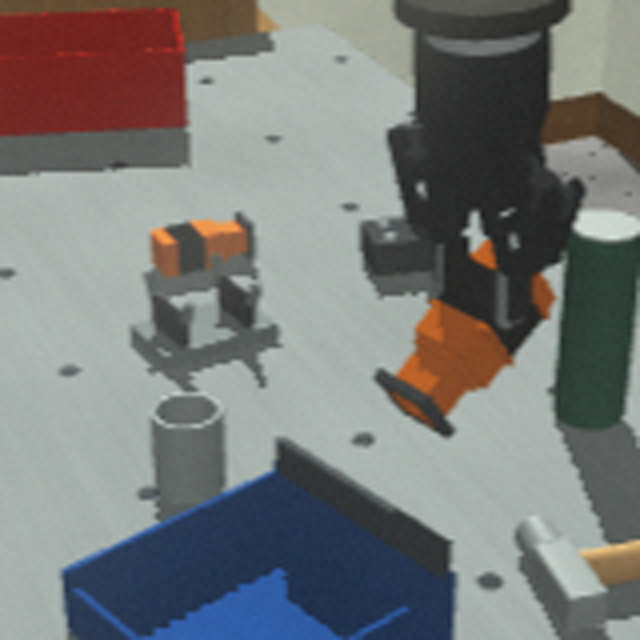

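View pics/w12.png

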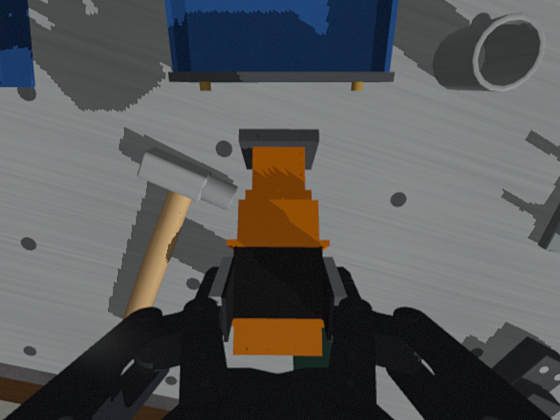

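Request:
arm_command(deltas=[[[1,0,-0.88,0.43,0],[1,0,-0.88,0.43,0],[1,0,-0.6,0.3,0],[1,0,0.4,-0.22,0],[1,0,0.8,-0.48,0],[1,0,0.5,-0.3,0],[1,0,0,0,0]]])

```text
time_s: 14.2
ee_pos: [0.6121, -0.1232, 0.1274]
eef_rot: [[-0.281, 0.956, 0.085], [0.96, 0.281, 0.013], [-0.012, 0.086, -0.996]]
ft_force: [0.4, 0.6, -2.9]
grip_width: 0.486
```

```bash
python3 -c "
from h import *
tr();snap('side','s13');crop('s13',200,110,360,270,4,'s13c');snap('wrist','w13')"
```

```text
t 14.2 tray xyz mm [ 89.   -4.4 127.4] zax [ 0.085  0.013 -0.996] F [ 0.4  0.6 -2.9] w 0.486
```

View pics/s13c.png

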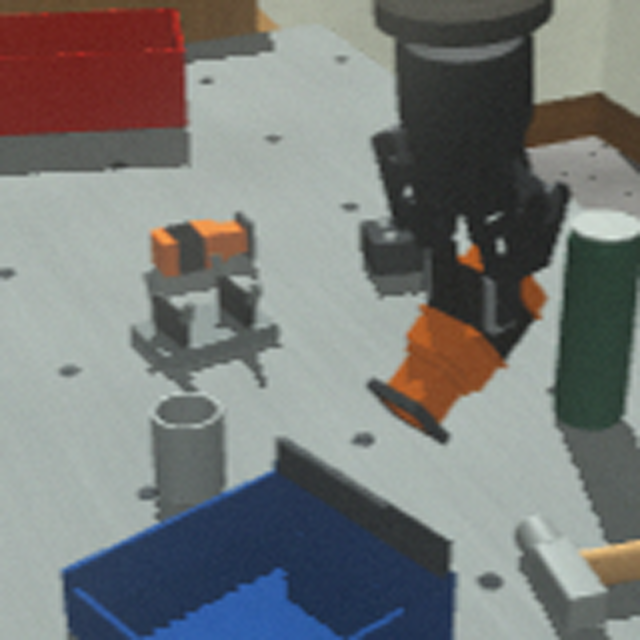

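View pics/w13.png

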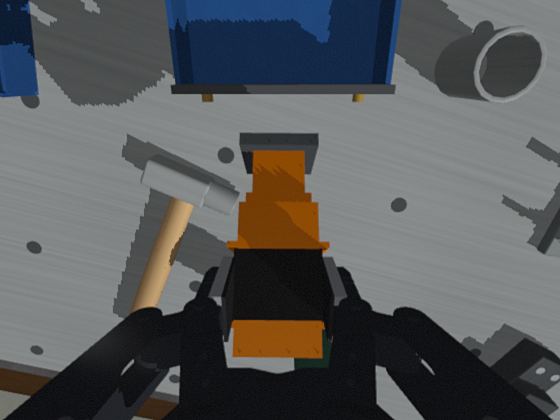

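```bash
cat >> h.py <<'E'
def kn(th=31,goff=-.0046,h=.0206,lz=-.016):
    # bottle pitch th in the hand (deg); lip point in tool frame
    t=np.radians(th); c,s=np.cos(t),np.sin(t); x=-.074-goff
    up=s*x+c*lz; fw=c*x-s*lz
    lip=np.array([0,fw,-h-up]); S=manip.observe(); R=S['eef_rot']
    a=np.radians(16.78); e=np.array([.5256+.003*np.cos(a),-.1447+.003*np.sin(a),.07])
    d=R.T@(e-S['ee_pos'])-lip; d=d/.025
    print('y,z units to edge',d[1:].round(2),'along',round(-d[1]*c+d[2]*s,2),'perp(down+)',round(d[1]*s+d[2]*c,2)); tr(S)
E
python3 -c "
from h import *
kn()"
```

```text
y,z units to edge [-1.49  0.8 ] along 1.69 perp(down+) -0.08
t 14.3 tray xyz mm [ 87.1  -4.4 126.1] zax [ 0.083  0.013 -0.996] F [-1.1 -0.5 -3.3] w 0.483
```

Request:
arm_command(deltas=[[[1,0,-0.88,0.46,0],[1,0,-0.88,0.46,0],[1,0,-0.5,0.28,0],[1,0,0.4,-0.22,0],[1,0,0.8,-0.48,0],[1,0,0.5,-0.3,0],[1,0,0,0,0]]])

```text
time_s: 15.0
ee_pos: [0.6049, -0.1288, 0.1255]
eef_rot: [[-0.278, 0.955, 0.106], [0.96, 0.279, 0.012], [-0.019, 0.105, -0.994]]
ft_force: [-0.2, 0.5, -3.9]
grip_width: 0.485
```

```bash
python3 -c "
from h import *
kn();snap('side','s14');crop('s14',200,110,360,270,4,'s14c');snap('wrist','w14')"
```

```text
y,z units to edge [-1.27  0.72] along 1.46 perp(down+) -0.03
t 15.0 tray xyz mm [ 80.5  -7.7 125.5] zax [ 0.106  0.012 -0.994] F [-0.2  0.5 -3.9] w 0.485
```

View pics/s14c.png

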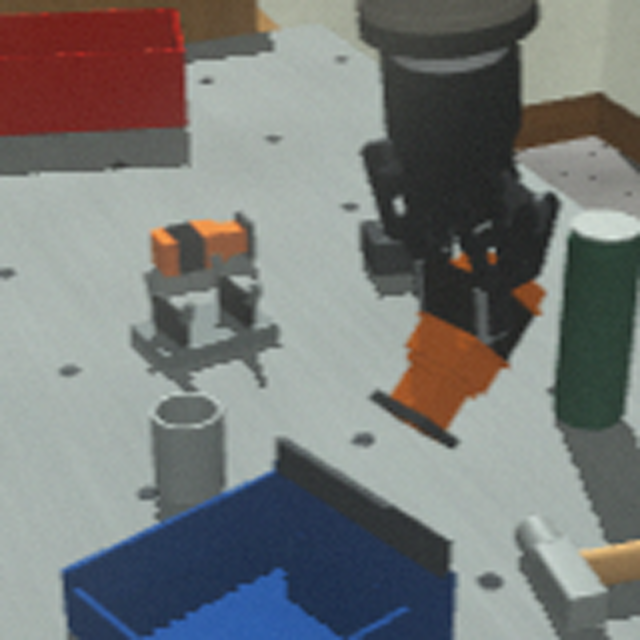

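View pics/w14.png

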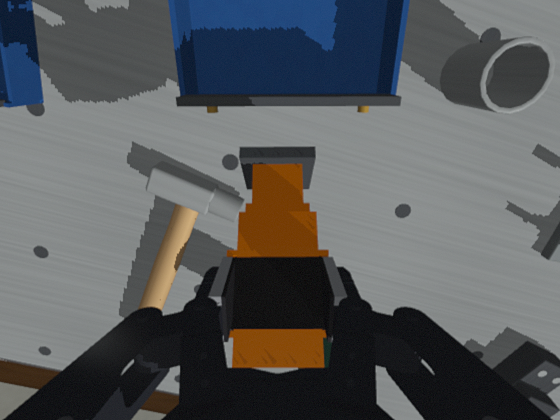

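```bash
cat >> h.py <<'E'
def wfit(f,rows,S=None):
    # rows: rim-front-top row+us, tail row+us, band front row, band tail row -> pitch in hand
    from scipy.optimize import least_squares
    S=S or manip.observe(); R=S['eef_rot'];p0=S['ee_pos']
    def P(p,l):
        t=np.radians(p[0]);c,s=np.cos(t),np.sin(t); x=l[0]-p[1]
        up=s*x+c*l[2]; fw=c*x-s*l[2]
        return p0+R@np.array([l[1]+p[3],fw,-p[2]-up])
    (rr,ra,rb),(tr_,ta,tb),bf,bt=rows
    pts=[((ra,rr),(-.074,-.021,.021)),((rb,rr),(-.074,.021,.021)),((ta,tr_),(.036,-.02,.02)),((tb,tr_),(.036,.02,.02))]
    ed=[(bf,(-.013,0,.0215)),(bt,(.021,0,.0215))]
    r=least_squares(lambda p:np.concatenate([(proj(f,P(p,l))-uv) for uv,l in pts]+[[proj(f,P(p,l))[1]-v] for v,l in ed]),[35,-.004,.02,0])
    print('pitch in hand',r.x.round(4),r.fun.round(1)); hz=np.degrees(np.arcsin(R[2,1])); print('hand tilt',round(hz,1)); return r.x
E
python3 -c "
from h import *
p=wfit('w14',((148,240,315),(367,233,326),257,329)); kn(p[0],p[1],p[2],-.012)"
```

```text
pitch in hand [ 3.94266e+01 -1.55000e-02  1.82000e-02  9.00000e-04] [ 1.1  0.1  1.   0.2 -0.2 -0.  -1.5  0.1 -1.6  1.1]
hand tilt 5.9
y,z units to edge [-1.73  0.71] along 1.79 perp(down+) -0.55
t 15.1 tray xyz mm [ 78.6  -7.6 124.3] zax [ 0.104  0.012 -0.995] F [ 1.1  1.  -3.3] w 0.483
```

```bash
python3 -c "
from h import *
S=dict(ee_pos=np.array([.5558,.1854,.0377]),eef_rot=np.array([[-.138,.99,.005],[.99,.138,.004],[.004,.005,-1.]]))
wfit('w3',((113,230,330),(330,239,317),247,306),S)
S=dict(ee_pos=np.array([.6121,-.1232,.1274]),eef_rot=np.array([[-0.281, 0.956, 0.085], [0.96, 0.281, 0.013], [-0.012, 0.086, -0.996]]))
wfit('w13',((133.5,240,318),(357,233,325),247.5,320.5),S)
crop('w14',190,130,370,390,2.3,'w14c');crop('w13',190,130,370,390,2.3,'w13c')
import cv2; a=cv2.imread('pics/w13c.png');b=cv2.imread('pics/w14c.png');cv2.imwrite('pics/cmp.png',np.hstack([a[:590,:400],b[:590,:400]]))
print(proj('w14',manip.observe()['ee_pos']-.019*manip.observe()['eef_rot'][:,2]))"
```

```text
pitch in hand [0.8599 0.0047 0.0164 0.001 ] [-0.7 -0.1 -0.7 -0.2  2.2 -0.2 -0.4 -0.2 -0.5  1.3]
hand tilt 0.3
pitch in hand [ 3.45476e+01 -4.80000e-03  2.30000e-02  1.10000e-03] [-0.2  0.1 -0.1  0.1  0.8  0.1 -0.6  0.1 -1.3  0.8]
hand tilt 4.9
[276.90116785 260.01988309]
```

View pics/cmp.png

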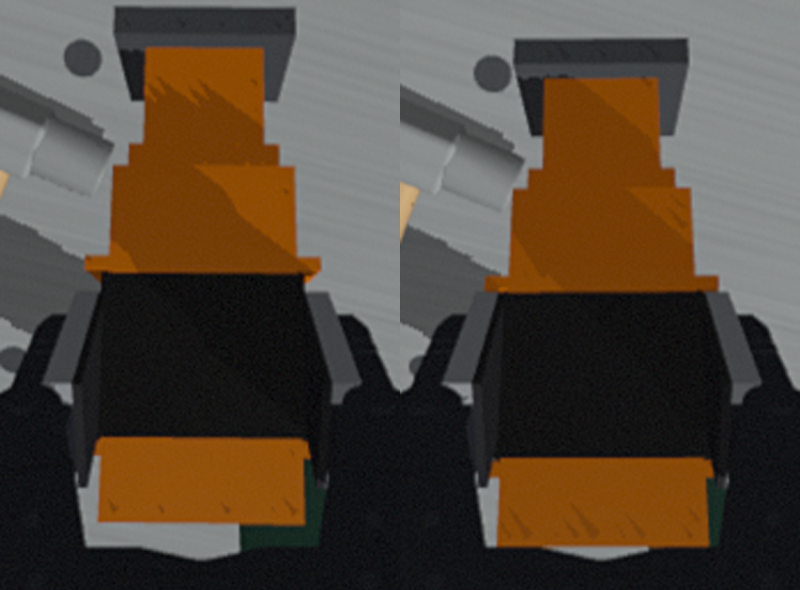

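```bash
cat >> h.py <<'E'
def camtool(f):
    # tool pose from the wrist camera pose, via settled picture w3
    d=np.load('pics/w3.npz')['T']; T3=np.eye(4); T3[:3,3]=[.5558,.1854,.0377]; z=np.array([.005,.004,-1.]);z/=np.linalg.norm(z); x=np.array([-.138,.99,.004]);x-=z*(x@z);x/=np.linalg.norm(x)
    T3[:3,:3]=np.c_[x,np.cross(z,x),z]
    T=np.load(f'pics/{f}.npz')['T']@np.linalg.inv(d)@T3; return dict(ee_pos=T[:3,3],eef_rot=T[:3,:3])
E
python3 -c "
from h import *
for f,r in [('w3',((113,230,330),(330,239,317),247,306)),('w9',((128,237,318),(352,233,322),245,317)),('w13',((133.5,240,318),(357,233,325),247.5,320.5)),('w14',((148,240,315),(367,233,326),257,329))]:
  S=camtool(f); print(f,S['ee_pos']); wfit(f,r,S)
"
```

```text
w3 [0.5558 0.1854 0.0377]
pitch in hand [0.8309 0.0047 0.0163 0.001 ] [-0.7 -0.1 -0.7 -0.2  2.2 -0.2 -0.4 -0.2 -0.5  1.3]
hand tilt 0.3
w9 [ 0.5994313  -0.12768551  0.15842103]
pitch in hand [ 3.0241e+01 -4.3000e-03  2.1400e-02  2.0000e-04] [ 0.6 -0.1 -0.6 -0.1  0.6  0.  -0.7  0.1 -0.9  0.9]
hand tilt 0.8
w13 [ 0.61087939 -0.12343519  0.12662416]
pitch in hand [ 3.4625e+01 -6.3000e-03  2.2800e-02  1.0000e-03] [-0.2  0.1 -0.1  0.1  0.8  0.1 -0.6  0.1 -1.3  0.8]
hand tilt 4.8
w14 [ 0.6036687  -0.1289824   0.12478352]
pitch in hand [ 3.9385e+01 -1.4600e-02  1.8400e-02  8.0000e-04] [ 1.   0.2  0.9  0.2 -0.1  0.  -1.4  0.1 -1.6  1.1]
hand tilt 6.0
```

```bash
python3 -c "
from h import *
S=camtool('w14')
for l in [(.022,-.011,0),(.022,-.011,-.019),(.022,-.011,-.03),(.022,.011,0),(.022,0,-.019),(.022,-.011,-.006)]: print(l,proj('w14',S['ee_pos']+S['eef_rot']@np.array(l)).round(0))
crop('w3',190,90,370,350,2.3,'w3c')"
```

```text
(0.022, -0.011, 0) [314. 230.]
(0.022, -0.011, -0.019) [318. 243.]
(0.022, -0.011, -0.03) [320. 253.]
(0.022, 0.011, 0) [312. 263.]
(0.022, 0, -0.019) [317. 262.]
(0.022, -0.011, -0.006) [315. 234.]
```

View pics/w3c.png

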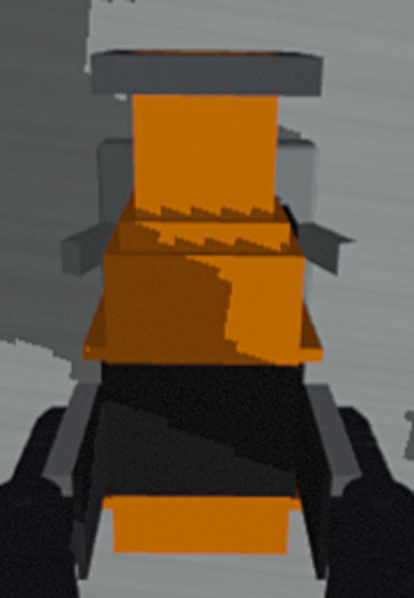

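```bash
python3 -c "
from h import *
kn(39.4,-.0146,.0184,-.014)"
```

```text
y,z units to edge [-1.75  0.64] along 1.76 perp(down+) -0.62
t 15.1 tray xyz mm [ 78.6  -7.6 124.3] zax [ 0.104  0.012 -0.995] F [ 1.1  1.  -3.3] w 0.483
```

Request:
arm_command(deltas=[[[1,0.1,-0.2,-0.24,0],[1,0,-0.2,-0.24,0],[1,0,0,0,0],[1,0,0,0,0]]], squeeze=80)

```text
time_s: 15.5
ee_pos: [0.5868, -0.1308, 0.1338]
eef_rot: [[-0.276, 0.956, 0.099], [0.961, 0.277, 0.012], [-0.016, 0.099, -0.995]]
ft_force: [-0.6, 0.1, -3.7]
grip_width: 0.481
```

```bash
python3 -c "
from h import *
kn(39.4,-.0146,.0184,-.014)"
```

```text
y,z units to edge [-1.15  1.1 ] along 1.58 perp(down+) 0.12
t 15.5 tray xyz mm [ 62.6  -4.4 133.8] zax [ 0.099  0.012 -0.995] F [-0.6  0.1 -3.7] w 0.481
```

Request:
arm_command(deltas=[[[1,0,-0.7,0.66,0],[1,0,-0.7,0.66,0],[1,0,0.1,-0.1,0],[1,0,0.65,-0.6,0],[1,0,0.65,-0.6,0],[1,0,0,0,0],[1,0,0,0,0]]])

```text
time_s: 16.2
ee_pos: [0.593, -0.1308, 0.1384]
eef_rot: [[-0.276, 0.954, 0.115], [0.961, 0.277, 0.011], [-0.021, 0.113, -0.993]]
ft_force: [-0.2, -0.2, -3.6]
grip_width: 0.481
```

```bash
python3 -c "
from h import *
kn(39.4,-.0146,.0184,-.014);snap('side','s15');crop('s15',200,110,360,270,4,'s15c');snap('wrist','w15')"
```

```text
y,z units to edge [-1.44  1.21] along 1.88 perp(down+) 0.02
t 16.2 tray xyz mm [ 68.6  -6.1 138.4] zax [ 0.115  0.011 -0.993] F [-0.2 -0.2 -3.6] w 0.481
```

View pics/s15c.png

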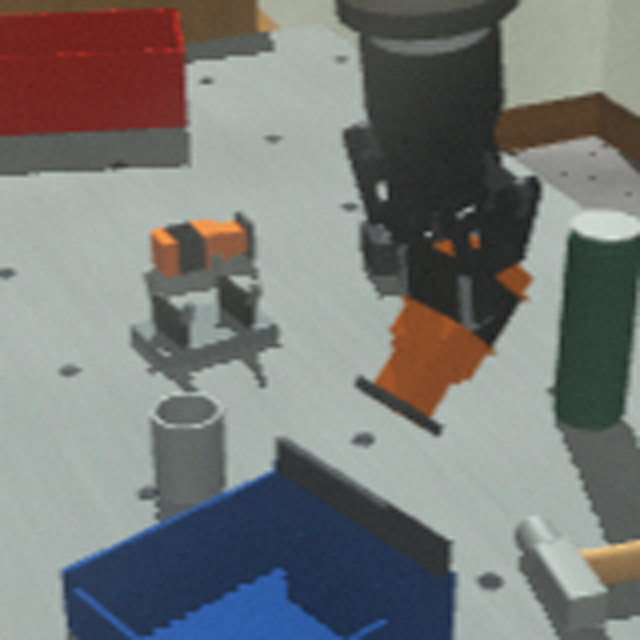

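View pics/w15.png

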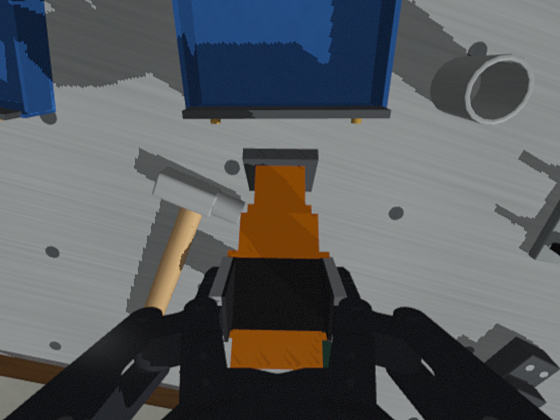

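Request:
arm_command(deltas=[[[1,0,-0.82,0.69,0],[1,0,-0.82,0.69,0]]])

```text
time_s: 16.5
ee_pos: [0.5611, -0.1413, 0.1007]
eef_rot: [[-0.277, 0.953, 0.122], [0.96, 0.278, 0.011], [-0.023, 0.121, -0.992]]
ft_force: [47.5, 27.4, 115.1]
grip_width: 0.481
```

Request:
arm_command(deltas=[[[1,0,0.2,-0.2,0],[1,0,0.7,-0.6,0],[1,0,0.7,-0.6,0],[1,0,0,0,0],[1,0,0,0,0]]])

```text
time_s: 17.0
ee_pos: [0.5917, -0.132, 0.1382]
eef_rot: [[-0.274, 0.954, 0.12], [0.961, 0.275, 0.011], [-0.022, 0.118, -0.993]]
ft_force: [-0.3, -0.2, -2.7]
grip_width: 0.484
```

```bash
python3 -c "
from h import *
kn(39.4,-.0146,.0184,-.014);snap('side','s16');crop('s16',200,110,360,270,4,'s16c')"
```

```text
y,z units to edge [-1.39  1.19] along 1.83 perp(down+) 0.04
t 17.0 tray xyz mm [ 67.   -6.9 138.2] zax [ 0.12   0.011 -0.993] F [-0.3 -0.2 -2.7] w 0.484
```

View pics/s16c.png

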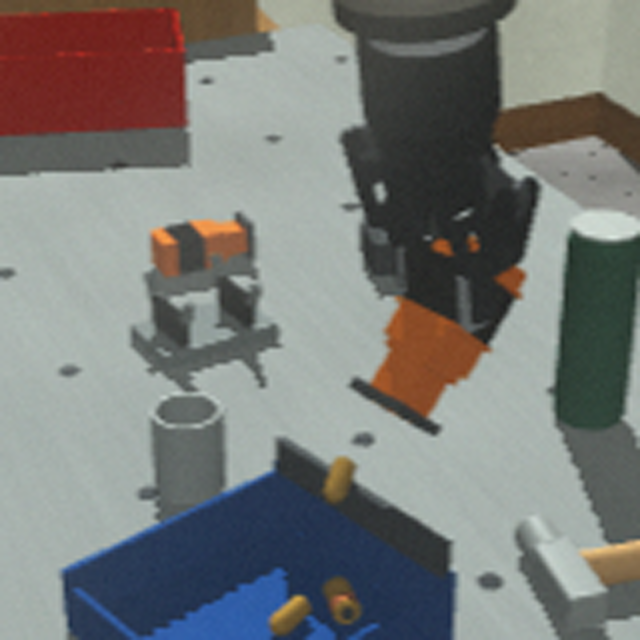

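Request:
arm_command(deltas=[[[1,0,0,0,0],[1,0,0,0,0],[1,0,0,0,0]]], squeeze=58)

```text
time_s: 17.35
ee_pos: [0.5893, -0.1326, 0.1362]
eef_rot: [[-0.273, 0.955, 0.117], [0.962, 0.274, 0.011], [-0.021, 0.115, -0.993]]
ft_force: [0.9, 0.2, -2.1]
grip_width: 0.482
```

```bash
python3 -c "
from h import *
tr();snap('side','s17');crop('s17',200,180,330,310,5,'s17c');snap('wrist','w17');snap('top','t17');crop('t17',270,210,380,310,6,'t17c')"
```

```text
t 17.35 tray xyz mm [ 64.4  -6.8 136.2] zax [ 0.117  0.011 -0.993] F [ 0.9  0.2 -2.1] w 0.482
```

View pics/s17c.png

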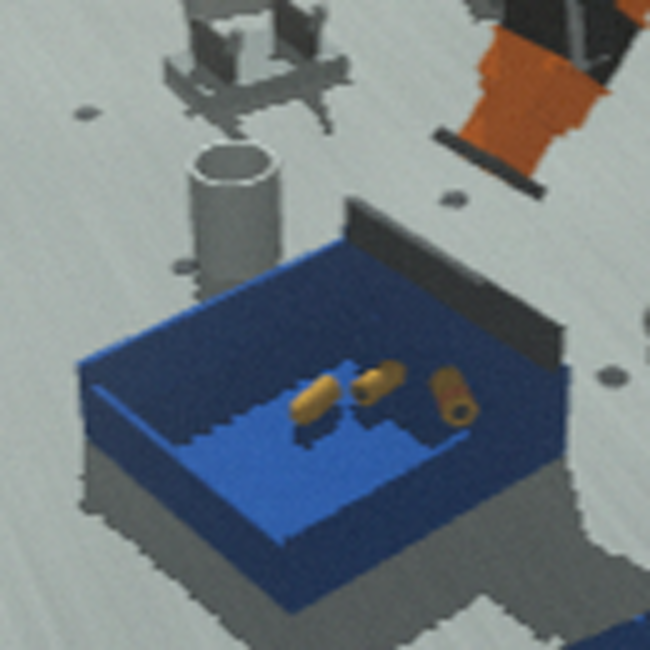

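View pics/w17.png

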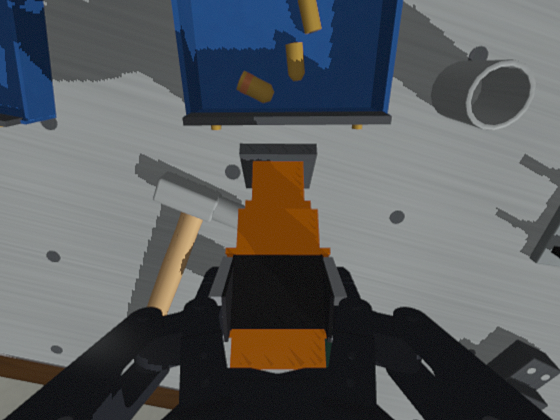

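Request:
arm_command(deltas=[[[1,0.05,-0.6,-0.08,0],[1,0.1,-0.65,-0.08,0],[1,0.1,-0.6,-0.06,0],[1,0,0,0,0],[1,0,-0.05,0.4,0],[1,0,-0.05,0.6,0],[1,0,-0.05,0.5,0],[1,0,0,0,0],[1,0,0,0,0]]], squeeze=58)

```text
time_s: 18.4
ee_pos: [0.5447, -0.1396, 0.0957]
eef_rot: [[-0.274, 0.954, 0.118], [0.961, 0.275, 0.011], [-0.022, 0.117, -0.993]]
ft_force: [-0.8, -0.9, -2.7]
grip_width: 0.481
```

```bash
python3 -c "
from h import *
tr();snap('side','s18');crop('s18',200,130,340,270,5,'s18c')"
```

```text
t 18.4 tray xyz mm [19.7 -0.6 95.7] zax [ 0.118  0.011 -0.993] F [-0.8 -0.9 -2.7] w 0.481
```

View pics/s18c.png

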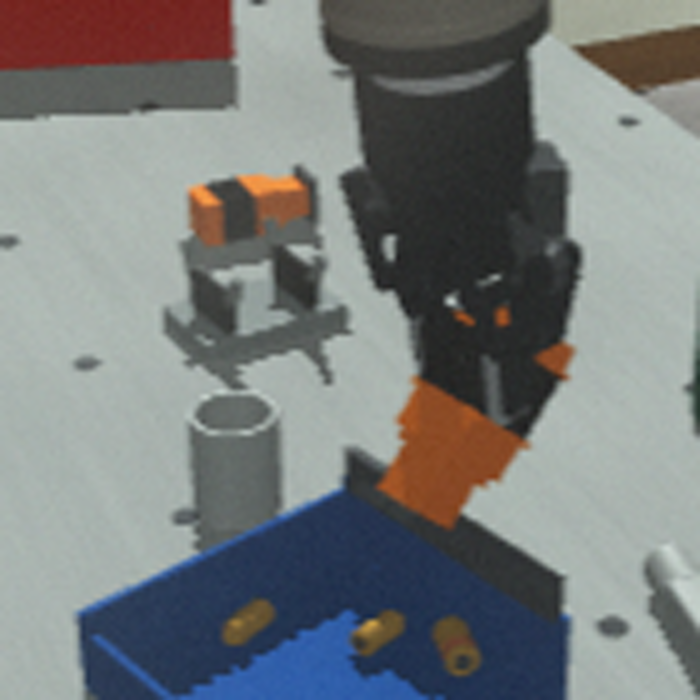

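```bash
python3 -c "
from h import *
tr();snap('wrist','w18');crop('s18',240,190,320,250,9,'s18d')"
```

```text
t 18.45 tray xyz mm [19.6 -0.5 95.7] zax [ 0.118  0.011 -0.993] F [-1.6 -0.5 -2.6] w 0.484
```

View pics/w18.png

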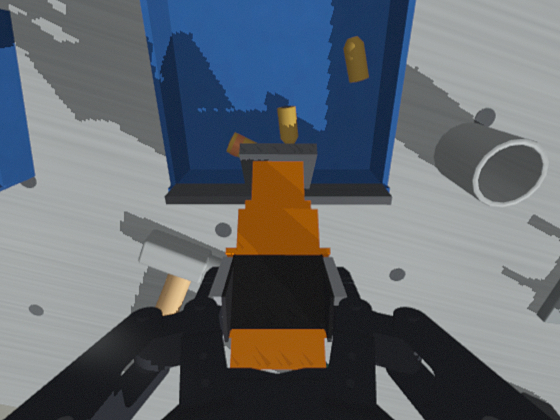

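View pics/s18d.png

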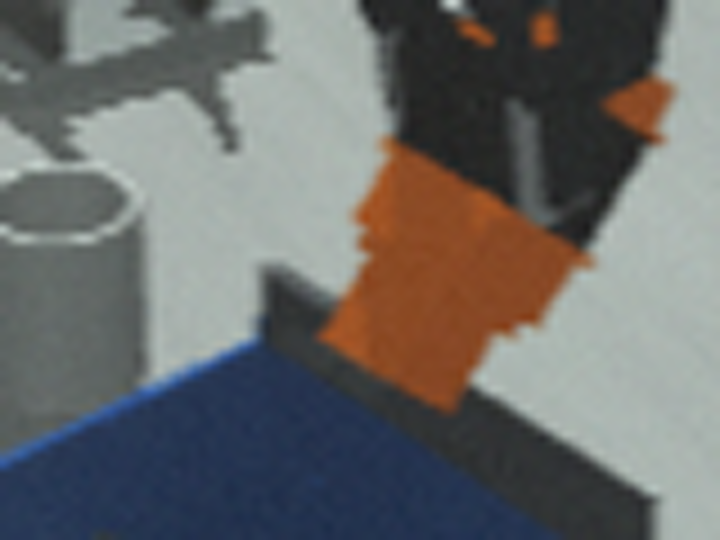

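Request:
arm_command(deltas=[[[1,0,0,0.1,0],[1,0,0.06,0.2,0],[1,0,0.12,0.2,0],[1,0,0.12,0.15,0],[1,0,0.12,0.17,0],[1,0,0.1,0.17,0],[1,0,0,0,0]]], squeeze=22)

```text
time_s: 19.2
ee_pos: [0.5572, -0.1381, 0.0733]
eef_rot: [[-0.272, 0.956, 0.113], [0.962, 0.273, 0.011], [-0.02, 0.112, -0.993]]
ft_force: [-4.1, 0.9, 8.3]
grip_width: 0.483
```

```bash
python3 -c "
from h import *
tr();snap('wrist','w19');snap('side','s19');crop('s19',240,170,320,250,8,'s19d')"
```

```text
t 19.2 tray xyz mm [32.2 -2.8 73.3] zax [ 0.113  0.011 -0.993] F [-4.1  0.9  8.3] w 0.483
```

View pics/w19.png

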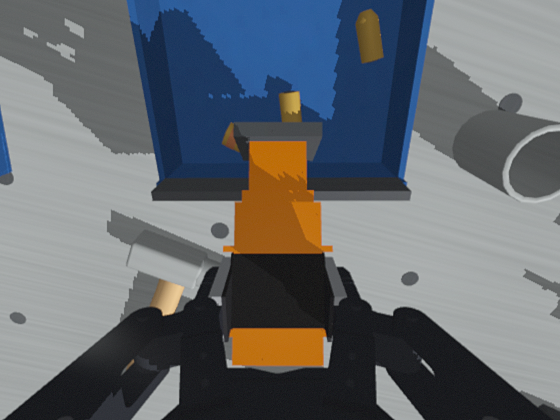

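View pics/s19d.png

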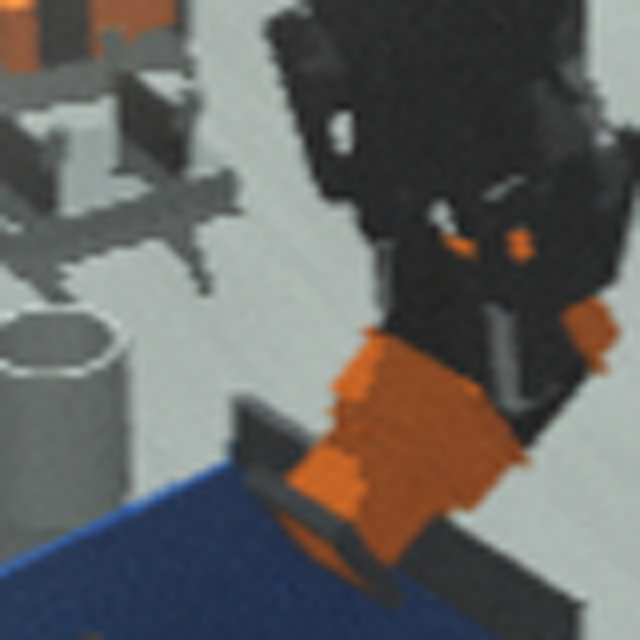

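Request:
arm_command(deltas=[[[1,0.05,0.2,0.1,0],[1,0.05,0.2,0.15,0],[1,0,0.15,0.2,0],[1,0,0.1,0.2,0],[1,0,0.05,0.2,0],[1,0,0,0,0]]])

```text
time_s: 19.9
ee_pos: [0.5776, -0.1341, 0.0578]
eef_rot: [[-0.27, 0.956, 0.117], [0.963, 0.27, 0.01], [-0.022, 0.115, -0.993]]
ft_force: [-7.5, 0.1, 14.4]
grip_width: 0.488
```

```bash
python3 -c "
from h import *
tr();snap('wrist','w20');snap('side','s20');crop('s20',240,170,320,250,8,'s20d')"
```

```text
t 19.9 tray xyz mm [52.9 -4.9 57.8] zax [ 0.117  0.01  -0.993] F [-7.5  0.1 14.4] w 0.488
```

View pics/w20.png

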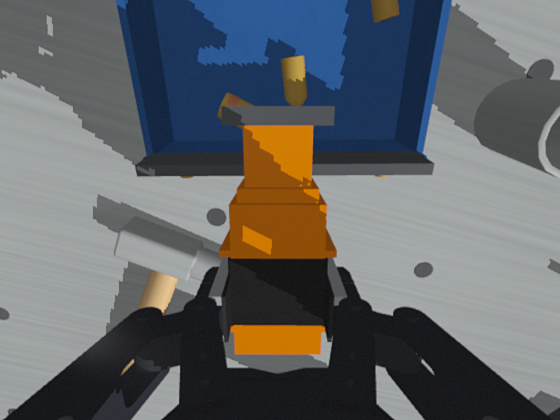

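View pics/s20d.png

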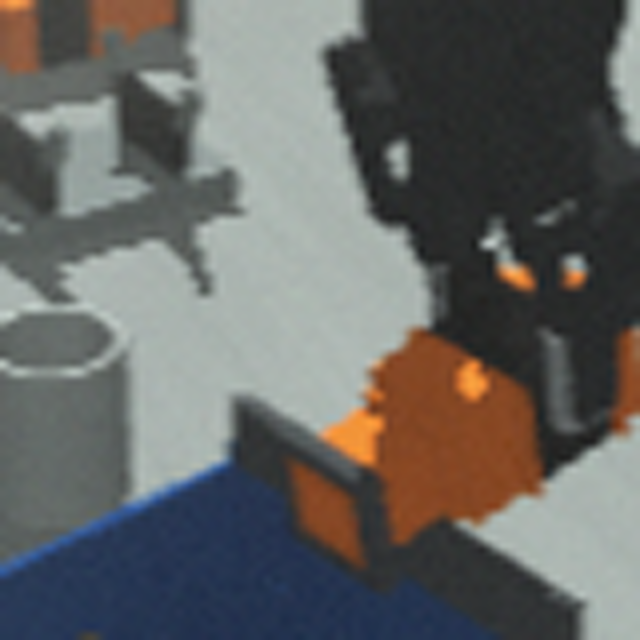

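```bash
python3 -c "
from h import *
p=wfit('w20',((107,222.5,334),(354,235,321),258.5,325),camtool('w20'))"
```

```text
pitch in hand [4.05e+00 6.10e-03 3.38e-02 5.00e-04] [ 0.1 -0.  -0.2 -0.1  0.5 -0.7 -0.3 -0.7 -0.9  2.4]
hand tilt 6.6
```

Request:
arm_command(deltas=[[[1,0,0,0,0],[1,0,0,-0.1,0],[1,0,0,-0.5,0],[1,0,0,-0.9,0],[1,0,0,-0.9,0],[1,0.2,0,-0.9,0.15],[1,0.6,0.1,-0.5,0.2],[1,0.9,0.15,0,0.2],[1,0.9,0.15,0,0.2],[1,0.9,0.15,0,0.2],[1,0.9,0.15,0,0.2],[1,0.9,0.15,0,0.2],[1,0.9,0.15,0,0.2],[1,0.9,0.15,0,0],[1,0.9,0.15,0,0],[1,0.9,0.15,0,0],[1,0.8,0.15,0,0],[1,0.4,0.1,0,0],[1,0,0,0,0],[1,0,0,0,0]]], squeeze=50)

```text
time_s: 22.0
ee_pos: [0.5658, 0.1285, 0.1717]
eef_rot: [[-0.128, 0.983, 0.129], [0.992, 0.127, 0.012], [-0.005, 0.13, -0.992]]
ft_force: [-0.4, -1.0, -1.9]
grip_width: 0.485
```

```bash
python3 -c "
from h import *
rem(.562,.186,.12,98.1)
snap('wrist','w21');snap('side','s21');crop('s21',200,100,320,220,5,'s21d')"
```

```text
t 22.0 pos [0.5658 0.1285 0.1717] ang 97.33 zax [ 0.129  0.012 -0.992] F [-0.4 -1.  -1.9] w 0.485
units [ 2.31 -0.13  2.06] turn units -0.15 q [-37.9  13.5  20.5 113.2  -4.1  46.8  81.7]
```

View pics/w21.png

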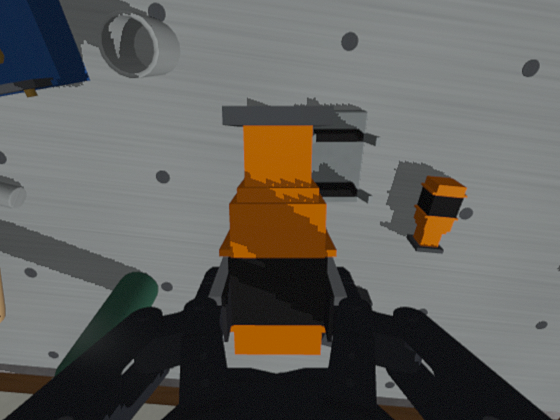

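View pics/s21d.png

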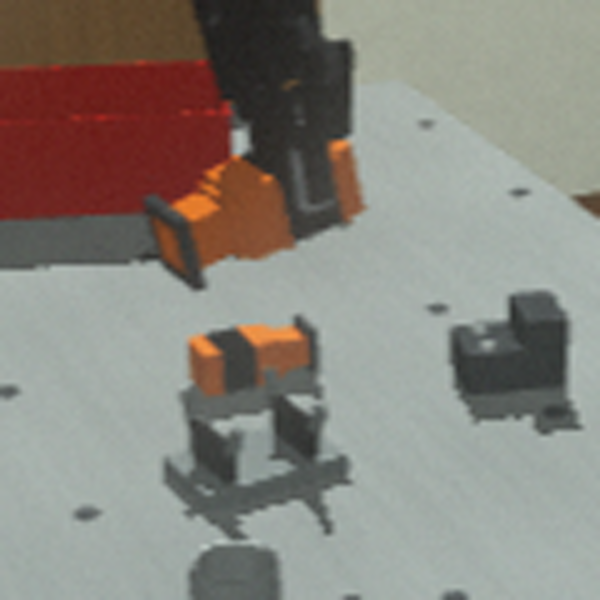

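Request:
arm_command(deltas=[[[1,0.5,0,0.2,-0.15],[1,0.8,-0.05,0.5,0],[1,0.6,-0.05,0.6,0],[1,0.2,-0.05,0.5,0],[1,0,0,0,0],[1,0,0,0,0]]])

```text
time_s: 22.7
ee_pos: [0.561, 0.1799, 0.1238]
eef_rot: [[-0.137, 0.982, 0.13], [0.99, 0.137, 0.011], [-0.007, 0.13, -0.992]]
ft_force: [0.0, 0.2, -1.4]
grip_width: 0.484
```

```bash
python3 -c "
from h import *
rem(.562,.186,.08,98.1)"
```

```text
t 22.7 pos [0.561  0.1799 0.1238] ang 97.9 zax [ 0.13   0.011 -0.992] F [ 0.   0.2 -1.4] w 0.484
units [ 0.25 -0.16  1.75] turn units -0.04 q [-41.1  18.   18.5 114.4  -4.8  41.5  77.6]
```

Request:
arm_command(deltas=[[[1,0.15,-0.08,0.2,-0.02],[1,0.1,-0.08,0.4,0],[1,0,0,0.2,0],[1,0,0,0,0],[1,0,0,0,0]]])

```text
time_s: 23.2
ee_pos: [0.5595, 0.1844, 0.1028]
eef_rot: [[-0.137, 0.982, 0.131], [0.991, 0.137, 0.011], [-0.007, 0.131, -0.991]]
ft_force: [-0.1, -0.3, -1.7]
grip_width: 0.484
```

```bash
python3 -c "
from h import *
rem(.562,.186,.08,98.1)
snap('wrist','w22');snap('side','s22');crop('s22',200,100,320,220,5,'s22d');snap('top','t22');crop('t22',150,190,250,270,7,'t22c')"
```

```text
t 23.2 pos [0.5595 0.1844 0.1028] ang 97.87 zax [ 0.131  0.011 -0.991] F [-0.1 -0.3 -1.7] w 0.484
units [ 0.06 -0.01  0.92] turn units -0.05 q [-41.1  19.6  18.  115.4  -5.5  38.9  77.5]
```

View pics/w22.png

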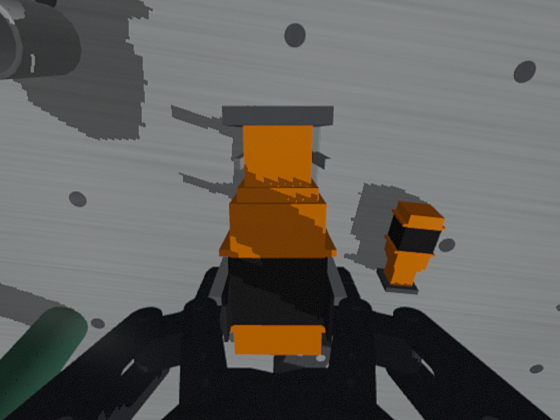

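View pics/s22d.png

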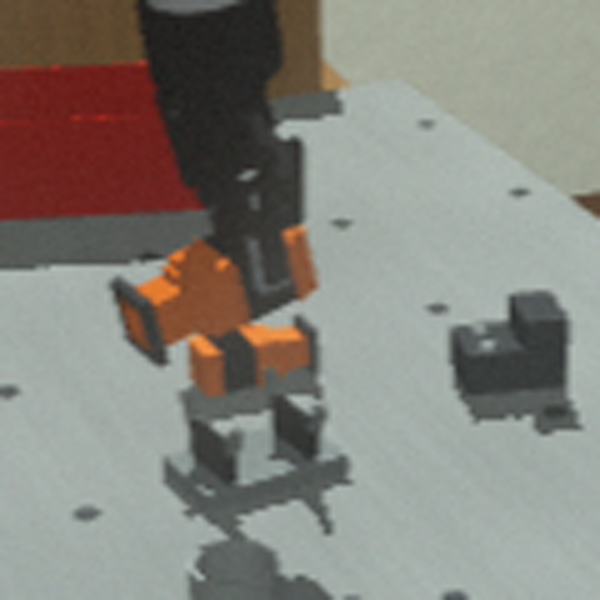

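Request:
arm_command(deltas=[[[1,0.05,-0.06,0.5,-0.05],[1,0,-0.09,0.7,0],[1,0,-0.09,0.7,0],[1,0,-0.06,0.5,0],[1,0,0,0,0],[1,0,0,0,0]]])

```text
time_s: 23.95
ee_pos: [0.5604, 0.186, 0.0389]
eef_rot: [[-0.143, 0.981, 0.132], [0.99, 0.142, 0.012], [-0.007, 0.133, -0.991]]
ft_force: [-1.2, 0.3, -2.4]
grip_width: 0.483
```

```bash
python3 -c "
from h import *
rem(.562,.186,.028,98.1)
snap('side','s23');crop('s23',200,100,320,220,5,'s23d')"
```

```text
t 23.95 pos [0.5604 0.186  0.0389] ang 98.2 zax [ 0.132  0.012 -0.991] F [-1.2  0.3 -2.4] w 0.483
units [-0.01  0.01  0.44] turn units 0.02 q [-39.2  25.2  15.9 117.5  -7.9  31.2  79.6]
```

View pics/s23d.png

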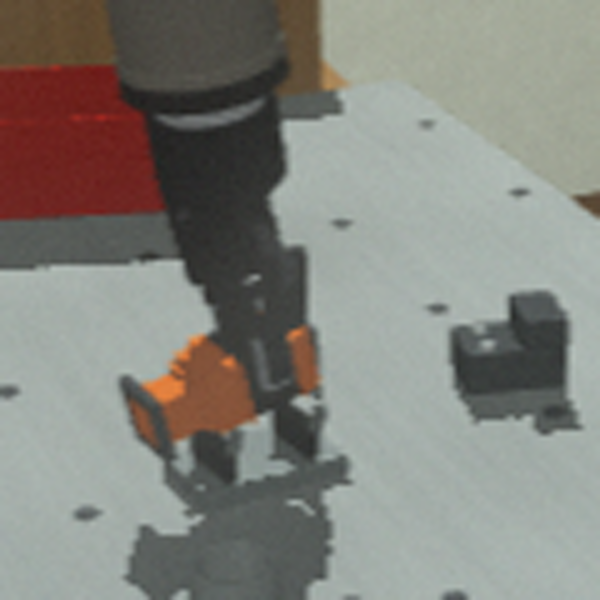

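Request:
arm_command(deltas=[[[1,0,-0.02,0.15,0],[1,0,-0.02,0.2,0],[1,0,-0.02,0.15,0],[1,0,-0.02,0.15,0],[1,0,0,0,0]]], squeeze=22)

```text
time_s: 24.5
ee_pos: [0.5638, 0.1869, 0.0258]
eef_rot: [[-0.142, 0.98, 0.139], [0.99, 0.141, 0.016], [-0.004, 0.14, -0.99]]
ft_force: [-6.0, -1.5, 7.9]
grip_width: 0.483
```

```bash
python3 -c "
from h import *
rem(.562,.186,.022,98.1)
snap('side','s24');crop('s24',200,100,320,220,5,'s24d');snap('wrist','w24')"
```

```text
t 24.5 pos [0.5638 0.1869 0.0258] ang 98.17 zax [ 0.139  0.016 -0.99 ] F [-6.  -1.5  7.9] w 0.483
units [-0.02 -0.1   0.14] turn units 0.01 q [-38.6  26.5  15.3 117.7  -8.6  29.2  80.1]
```

View pics/s24d.png

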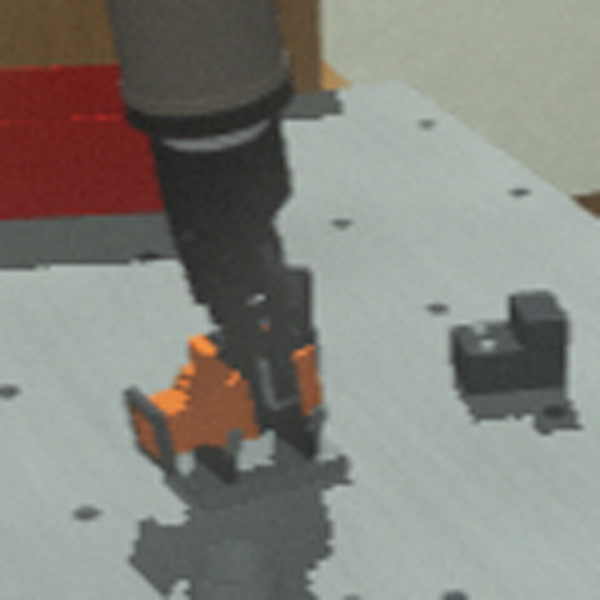

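View pics/w24.png

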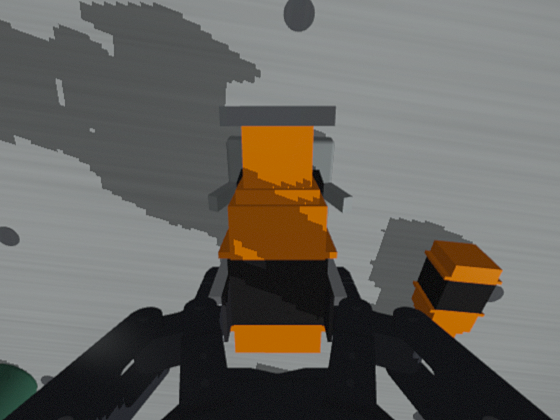

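```bash
python3 -c "
from h import *
S=camtool('w24');p=wfit('w24',((106.5,219.5,336),(352,235,321),260,324.5),S)
t=np.radians(p[0]);c,s=np.cos(t),np.sin(t);R=S['eef_rot']
for x in(0,-.074):
  q=x-p[1]; P=S['ee_pos']+R@np.array([p[3],c*q,-p[2]-s*q]); print(P)
a=np.radians(8.1);print('seat',(.5515,.1847),'mouthplace',.5515-.074*np.cos(a),.1847-.074*np.sin(a))
"
```

```text
pitch in hand [7.506e-01 7.300e-03 3.430e-02 4.000e-04] [ 0.3 -0.1 -0.  -0.1  0.5 -0.7 -0.9 -0.7 -0.7  2.4]
hand tilt 8.1
[0.55203624 0.18590831 0.05878116]
[0.47966128 0.17545295 0.04744315]
seat (0.5515, 0.1847) mouthplace 0.47823824932897474 0.1742733088366189
```

Request:
arm_command(deltas=[[[1,0,-0.04,0.15,0],[1,0,-0.04,0.15,0],[1,0,0,0.05,0],[1,0,0,0,0]]])

```text
time_s: 25.0
ee_pos: [0.5672, 0.1875, 0.0216]
eef_rot: [[-0.141, 0.979, 0.146], [0.99, 0.139, 0.019], [-0.001, 0.147, -0.989]]
ft_force: [-5.6, -0.7, 5.7]
grip_width: 0.486
```

```bash
python3 -c "
from h import *
rem(.562,.186,.022,98.1)
snap('side','s25');crop('s25',200,100,320,220,5,'s25d')"
```

```text
t 25.0 pos [0.5672 0.1875 0.0216] ang 98.09 zax [ 0.146  0.019 -0.989] F [-5.6 -0.7  5.7] w 0.486
units [-0.03 -0.21 -0.05] turn units -0.0 q [-38.3  27.   15.  117.8  -8.9  28.2  80.4]
```

View pics/s25d.png

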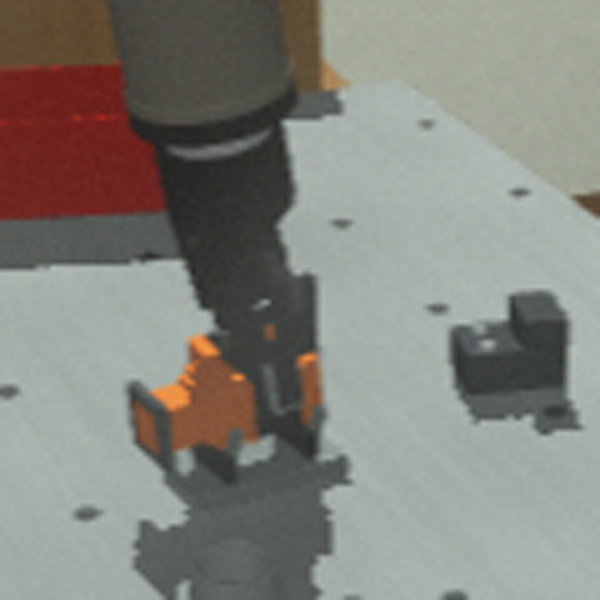

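Request:
arm_command(deltas=[[[1,0,-0.2,0.0,0],[1,0,-0.1,0,0],[1,0,0,0,0]]])

```text
time_s: 25.35
ee_pos: [0.562, 0.1871, 0.022]
eef_rot: [[-0.14, 0.979, 0.151], [0.99, 0.139, 0.022], [0.0, 0.152, -0.988]]
ft_force: [-1.0, -0.5, -2.2]
grip_width: 0.484
```

```bash
python3 -c "
from h import *
rem(.562,.186,.022,98.1)
snap('wrist','w26')"
```

```text
t 25.35 pos [0.562  0.1871 0.022 ] ang 98.06 zax [ 0.151  0.022 -0.988] F [-1.  -0.5 -2.2] w 0.484
units [-0.04 -0.   -0.  ] turn units -0.01 q [-38.6  26.5  15.1 118.6  -8.8  27.6  80.1]
```

View pics/w26.png

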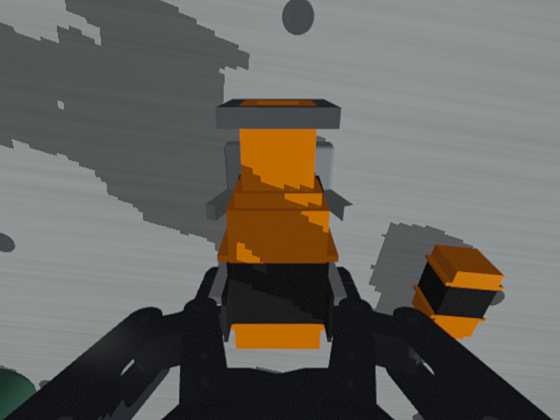

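Request:
arm_command(deltas=[[[0.4,0,0,0,0],[0.2,0,0,0,0],[0,0,0,0,0],[0,0,0,0,0],[0,0,0,0,0],[0,0,0,0,0]]])

```text
time_s: 26.0
ee_pos: [0.5623, 0.1872, 0.0217]
eef_rot: [[-0.14, 0.979, 0.15], [0.99, 0.139, 0.021], [-0.0, 0.152, -0.988]]
ft_force: [1.6, 0.6, 0.2]
grip_width: 1.002
```

```bash
python3 -c "
from h import *
rem(.562,.186,.022,98.1)
snap('wrist','w27');snap('side','s27');crop('s27',200,100,320,220,5,'s27d')"
```

```text
t 26.0 pos [0.5623 0.1872 0.0217] ang 98.07 zax [ 0.15   0.021 -0.988] F [1.6 0.6 0.2] w 1.002
units [-0.04 -0.02 -0.01] turn units -0.01 q [-38.6  26.5  15.1 118.6  -8.8  27.6  80.1]
```

View pics/w27.png

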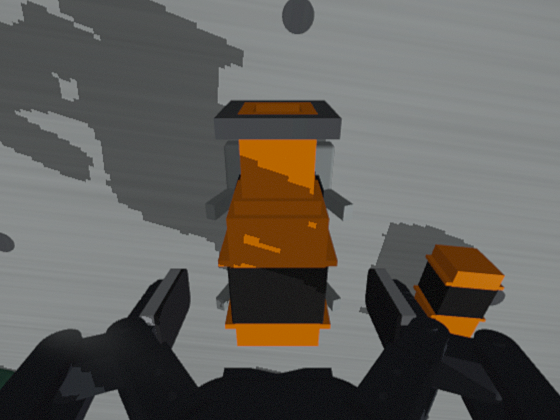

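View pics/s27d.png

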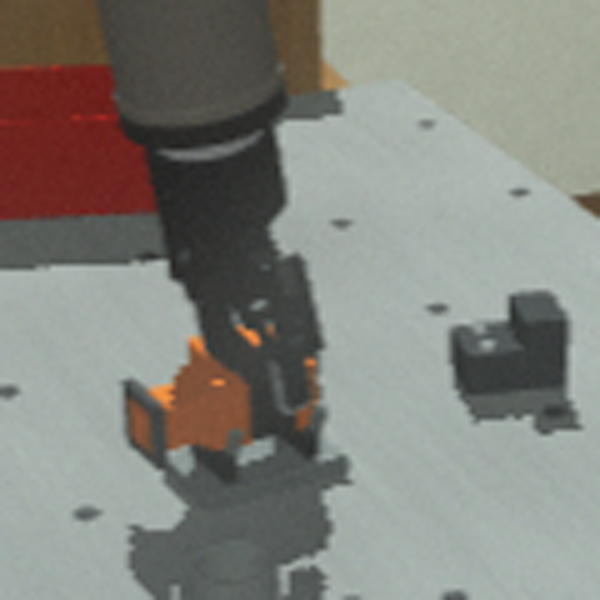

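Bottle seated level in both saddles, fingers clear. Retreat along the tool axis.

Request:
arm_command(deltas=[[[0,0,0,-0.3,0],[0,0,0,-0.7,0],[0,0,0,-0.9,0],[0,0,0,-0.9,0],[0,0,0,-0.9,0],[0,0,0,-0.9,0],[0,0,0,-0.9,0],[0,0,0,-0.5,0],[0,0.5,0,0,0],[0,0.9,0,0,0],[0,0.9,0,0,0],[0,0.9,0,0,0],[0,0.9,0,0,0],[0,0.5,0,0,0],[0,0,0,0,0],[0,0,0,0,0]]])

```text
time_s: 27.7
ee_pos: [0.5186, 0.304, 0.1741]
eef_rot: [[-0.14, 0.979, 0.146], [0.99, 0.139, 0.02], [-0.001, 0.148, -0.989]]
ft_force: [0.5, 0.8, 0.1]
grip_width: 1.002
```

```bash
python3 -c "
from h import *
rem(.562,.186,.022,98.1)
snap('top','t28');snap('side','s28')
crop('t28',130,180,250,270,6,'t28c');crop('t28',270,210,380,310,6,'t28d')"
```

```text
t 27.7 pos [0.5186 0.304  0.1741] ang 98.05 zax [ 0.146  0.02  -0.989] F [0.5 0.8 0.1] w 1.002
units [-4.91  0.15  6.18] turn units -0.01 q [-53.6  15.1  17.  110.7  -0.2  47.5  60.8]
```

View pics/t28.png

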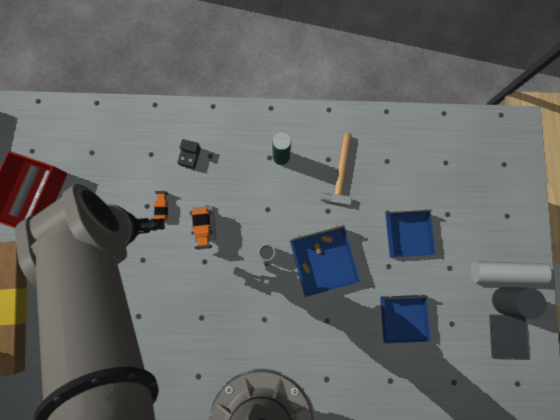

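View pics/t28c.png

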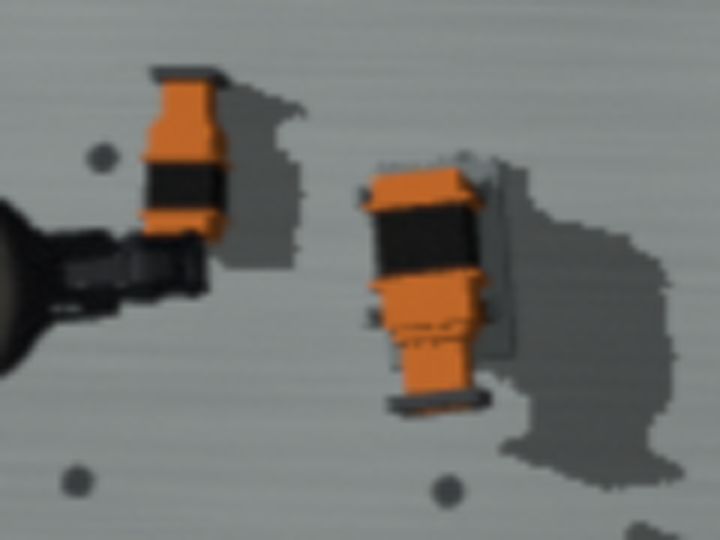

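View pics/s28.png

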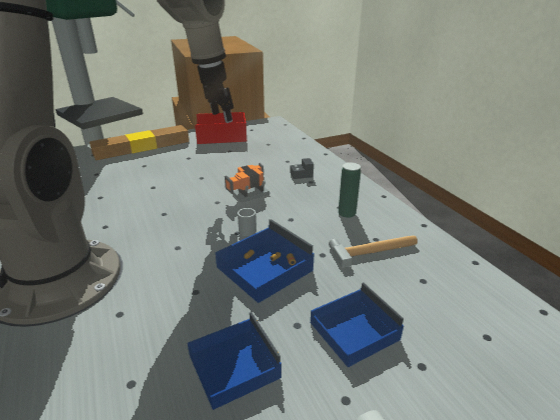

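```bash
python3 -c "
from plant import manip
print(manip.sign_off())"
```

```text
the job is handed in; nothing more can be done
None
```

The three holders are out in the blue tray and the empty bottle is back in its cradle, but one knock may have broken the 120 N wrist limit. I handed the job in at about 28 s; sign-off gave no verdict.

**What I did:** I gripped the bottle by its band and tipped it by resting its tail on the bar at low grip, so it swivelled between the pads. Six knocks of the lower rim lip followed, with the mouth about 30 to 46 degrees down. The last knock freed all three holders. I levelled the bottle with its neck on the bar, laid it in the cradle mouth the same way, and let go.

**Last checks:**
- **Bottle:** in the top picture it lies within about 1 px of where it started, level on both saddles.
- **Holders:** the top and side pictures show all three on the tray floor.
- **Other things:** the pipe stub, spray can, chuck jaw and hammer look unmoved.
- **Robot:** the gripper is open and about 12 cm to the side of the bottle, touching nothing.

**What did not go to plan:**
- **Wrist force:** on the last knock the sensor read about (48, 27, 115) N, roughly 127 N in total. This may count as a failure.
- **Grip:** I used 80 N for the last two knocks, above the advised 40 to 60 N, because the bottle had slid in the fingers.
- **Angle:** the last two knocks were at about 46 degrees, just over the advised 45.
- **Hand tilt:** the hand tilted by up to 9 degrees from the contacts. I allowed for this when laying the bottle back.

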